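Pump a dose of wool wash and put it on the scale

TASK

Take the small metal cup from the scale and stand it on the round grille of the dispenser's drip tray; then unlock the pump, which is held down, by turning its head anticlockwise to its stop, so that it springs up with the spout over the cup, and press it right down and let it spring back. Then put the cup back in the middle of the scale's pan to be weighed. Keep the cup upright all the time, never press the unlocked pump without the cup under its spout, and leave the other things where they are.

Things in the scene. Friction and masses are not known exactly. Their poses are not given: they have to be found in the camera images.
- cup: loose straight-sided open cup of bare aluminium, 55 mm outer diameter (59 mm over the rolled rim), 62 mm high, wall 2.5 mm, about 0.08 kg. Starts standing on the scale's pan. Origin: centre of its underside, z up
- dispenser: fixed bench dispenser: steel drip tray 205 x 106 x 6 mm (rim 9 mm) with an amber bottle, 69 mm diameter, strapped upright on it, black pump on top. Origin: on the bottle's and pump's axis at table level; -x points from the bottle over the grille at the tray's front, z up. Upright behind the bottle: to 50 mm from the axis, 116 mm high. Collar under the head: 42 mm diameter, top at 154 mm
- tray_spot (a point): centre of the round grille, level with the tray's floor on which the cup stands: 88 mm from the bottle's axis along the dispenser's -x, 6 mm above the table. z up, axes as the dispenser's
- pump_turn (a joint): turn of the pump head about its vertical axis, rad, growing anticlockwise seen from above: 0 locked, 1.4 the stop, where the spout points along the dispenser's -x, over the grille (at value t it points 1.4 - t clockwise of that). Friction 0.16 N m holds it where it is left. Starts between 0 and 0.2
- pump_head (a joint): how far the head is below its raised position, m: 0 fully up, 0.015 fully down. A spring lifts it with 5 N (up) to 9 N (down). A bayonet lug holds it right down (0.014 to 0.015) while pump_turn is under about 0.9; past 1.1 it is free to spring up and to be pressed over its full stroke, and once up it cannot be turned back without pressing
- pump_top (a point): centre of the round pad (31 mm diameter, 5 mm thick) on top of the pump head, on its axis: 201 mm above the table with the head up, 186 mm right down; x axis along the spout. Below the pad is a block with flat sides 24 mm apart (across the spout), 34 mm long along the spout, underside 28 mm below this point: grip it across the flats to turn it
- spout_tip (a point): outlet at the down-turned end of the spout (bar 10 mm thick), 85 mm from the pump's axis, 38 mm below pump_top: 163 mm above the table with the head up, 148 mm pressed. Over the grille it leaves no room for a gripper coming straight down on the cup: lean the tool back, away from the bottle
- scale: fixed flat white scale, 134 x 140 x 34 mm, with a flat round glass pan, on the left half of the table. Origin: centre of its underside. Mind the arm near it: a fixed bundle of wooden rods (yarn swift, about 90 mm thick, up to 0.46 m high) stands at the table's left front corner, 0.22 m ahead of the robot's base and 0.20 m to its left; fold the arm up before swinging past
- scale_pan (a point): middle of the scale's pan on its upper face, 34 mm above the table; the pan is 122 mm across
- jar: loose closed glass jar of buttons, 64 mm diameter, 90 mm high, standing beside the drip tray; leave it. Origin: centre of its underside
- spool: loose wooden spool of cream thread, 42 mm diameter, 60 mm high, standing close beside the drip tray on its other side; leave it. Origin: centre of its underside
- cream: loose round cream pot, 63 mm diameter, 34 mm high, standing beside the scale; leave it. Origin: centre of its underside
- wool: loose blue-grey ball of wool, 70 mm, at the back; leave it. Origin: under its middle

How it is judged (in metres and radians):
On the way, in this order (a step that is already met when the one before it is completed fails the run):
1. the cup stands on the drip tray, its axis within 18 mm of the grille's centre, the pump still locked down (head at least 8 mm below its raised position) (horizontal distance between cup and tray_spot below 0.018 m and z of cup in the frame of tray_spot below 0.004 m and angle between cup's own z axis and vertical below 0.15 rad and value of joint pump_head above 0.008 m), for 0.2 s.
2. the pump head is unlocked (turned past 1.25 rad) and has sprung up (within 3 mm of the top) (value of joint pump_turn above 1.25 rad and value of joint pump_head below 0.003 m), for 0.2 s.
3. the pump head is pressed down (by at least 12 mm) with the spout within 20 mm of the upright cup's axis (value of joint pump_head above 0.012 m and horizontal distance between spout_tip and cup below 0.02 m and z of cup in the frame of tray_spot below 0.008 m and angle between cup's own z axis and vertical below 0.15 rad).
4. the pump head has sprung back up (within 3 mm) with the cup still under the spout (value of joint pump_head below 0.003 m and horizontal distance between spout_tip and cup below 0.02 m and z of cup in the frame of tray_spot below 0.008 m and angle between cup's own z axis and vertical below 0.15 rad), for 0.1 s.
At the end, for the whole second after the job is handed in: The cup stands upright (within 0.1 rad) and at rest on the scale's pan, its axis within 25 mm of the pan's middle, and the pump head is up (within 3 mm) (horizontal distance between cup and scale_pan below 0.025 m and z of cup in the frame of scale_pan between -0.004 and 0.004 m and angle between cup's own z axis and vertical below 0.1 rad and linear speed of cup below 0.02 m/s and value of joint pump_head below 0.003 m); the robot touches nothing.
It fails at once if the unlocked pump (turned past 1.25 rad) is pressed more than 6 mm without the cup under its spout (value of joint pump_turn above 1.25 rad and value of joint pump_head above 0.006 m and not (horizontal distance between spout_tip and cup below 0.026 m)).
It fails at once if the cup is tilted more than 0.4 rad (angle between cup's own z axis and vertical above 0.4 rad).
It fails at once if a bystander is moved more than 20 mm (distance of any of jar, spool, cream, wool from where it was at the start of the episode above 0.02 m).
It also fails if it takes over 72 s, if anything falls off the work surface, if the arm or the gripper's body presses on something with over 40 N, if the wrist force passes 120 N, or if a joint passes its speed limit or range.

ROBOT

A 6-joint arm with a two-finger parallel gripper is mounted at the origin on a cart in front of the work surface, level with it; the furniture and walls round the work are solid. World frame = base frame: x ahead of the robot, y to its left, z up, the work surface at z = 0. Lengths are in mm, angles in rad, forces in N, time in s.
With the tool pointing down it reaches from about 300 to 1000 mm from the base axis. Payload 5.1 kg.
Tool frame: the origin (TCP) lies midway between the tips of the shut fingers; the grasp point (between the pads) lies 19 mm behind it; z points along the fingers, y is the line along which they close (so a half turn about z gives the same grasp; the last joint's range is limited). The gripper opens to 95 mm and grips with 3 to 60 N. Pads are 20 mm wide; open, the fingers measure 119 mm over their backs; the gripper's body (75 mm by 180 mm) begins 59 mm behind the grasp point.
Start: joints at [1.259, 0.124, 1.65, -0, 1.367, -0.083], TCP at [147.448, 633.043, 214.656] pointing down, gripper open.
Joint ranges: [-2.61, 2.61], [-1.02, 2.33], [0.03, 2.71], [-1.35, 4.49], [0.32, 2.68], [-2.91, 2.91]. Speed limits (rad/s): [2.57, 2.57, 3.14, 3.14, 3.14, 3.14].

INTERFACE

Orientations are given as a rotation vector (axis times angle).
In Python, from plant import env, vision, regions_of gives the robot as it stands.
- The arm moves only by the tool servo_tool, never from a script. Its arguments are lists of equal length, an entry for each row: "dr": the turn, a rotation vector about the tool's x, y, z in degrees, a list of three; "offset": the shift along the tool's x, y, z in m, a list of three; "jaw": the opening, from -1 (shut) to 1 (fully open). A call has 1 to 8 rows; each row shifts and turns the commanded pose from where the row before left it, along the tool's axes as they then stand; what a row does not reach is not made up. A row lasts 1/12 s, in which the tool goes at most 41.7 mm and 7.16 degrees, less where a joint would pass 70% of its speed; a pose out of reach is approached as far as the arm can. A call with a gripper value outside its range is refused whole. The fingers move at their own pace and stop on an object; "squeeze" is the grip in N (left out, the last holds). Time passes only in rows, so rows that do not move let the fingers close. It gives the time, the measured TCP pose, the force, the opening and the grip force at its end, in the units of the state.
- env.get_state(): the state, without advancing time (a new reading comes with each control period).
- vision.camera(name): name is "side" or "top" or "wrist"; returns a dict with "frame" (384x512x3 uint8, blue, green, red), "fx", "fy", "cx", "cy" (pixels), "rvec" (rotation vector, rad) and "tvec" (3), from world to camera coordinates, as OpenCV has them. Camera axes: x right, y down, z forward; pixel columns grow to the right and rows downward; lengths in mm; the calibration is good to about 2 mm. A picture is of the moment at which its call begins. There is no depth.
- env.sign_off(): hands the job in; it is judged then, once.
Trained networks look in the newest picture that a camera, given by its name, has taken for a name from the list of things; names that differ only in an ending like _2 or _b are one class to them, and where a whole thing is asked for, a point or a joint stands for the part that bears it (a point fixed in the world has none). Each returns a list of dicts, best first, with "score" (0 to 1); they miss things now and then, are a little off and sometimes report something else, mostly with a low value. They report only what shows in the picture. A call takes as long as a camera call.
- regions_of(camera, name): "pixels" (384x512 bool, what is visible of it) and "rect" ([left, top, right, bottom] in pixels, round what is visible of it).
The state is a dict: "t": time; "joint_positions": joint angles; "qd": joint speeds; "tau": joint torques, N m; "tool_pos": TCP position; "tcp_rot": TCP orientation; "force": force on the tool from outside, world axes, zero at the start; "moment": the same for the moment, N m; "grip_width": opening from 0.0 (shut) to 1.0 (fully open); "finger_force": force on a finger pad.
Only numpy, scipy, OpenCV 4.12 (cv2) and the standard library are available. Lean on these libraries where they do the work, as an engineer would, in place of code of your own. Each camera call takes 0.05 s, during which the arm holds its last target. There are 200 camera calls.

## Working session

There is one attempt and no reset: what is moved stays moved. The work goes in short steps, Python scripts to look and compute and a tool call to move; the robot and the scene stay as the last step left them, time stands still between calls to the robot, and variables do not carry over. Pictures are saved under pics/ and viewed, at most 10 in all, crops included, and the job is handed in when it is done.

Besides the shell and the picture viewer there is one more tool, called after "Request:" as name(argument=value, ...) on one line, values as JSON. servo_tool: Moves the arm, as the interface text tells. Its arguments: {"type":"object","properties":{"dr":{"type":"array"},"offset":{"type":"array"},"jaw":{"type":"array"},"squeeze":{"type":"number"}},"required":["dr","offset","jaw"]}

```bash
ls; mkdir -p pics
cat > h.py <<'E'
import numpy as np, cv2
from plant import env, vision, regions_of
from scipy.spatial.transform import Rotation as R
def ray(c,u,v):
    Rm=cv2.Rodrigues(np.array(c['rvec'],float))[0]; t=np.array(c['tvec'],float).ravel()
    d=Rm.T@np.array([(u-c['cx'])/c['fx'],(v-c['cy'])/c['fy'],1]); return -Rm.T@t,d
def at_z(c,u,v,z):
    o,d=ray(c,u,v); return o+d*(z-o[2])/d[2]
def proj(c,P):
    K=np.array([[c['fx'],0,c['cx']],[0,c['fy'],c['cy']],[0,0,1.]])
    return cv2.projectPoints(np.array(P,float).reshape(-1,1,3),np.array(c['rvec'],float),np.array(c['tvec'],float),K,None)[0].reshape(-1,2)
E
python3 - <<'E'
from h import *
np.set_printoptions(precision=1,suppress=True)
s=env.get_state(); print({k:s[k] for k in('t','tool_pos','tcp_rot','grip_width')})
for n in('top','side'):
    c=vision.camera(n); cv2.imwrite(f'pics/{n}0.png',c['frame']); print(n,ray(c,256,192))
    for k in('cup','dispenser','pump_top','spout_tip','scale','jar','spool','cream','wool'):
        for r in regions_of(n,k)[:2]:
            ys,xs=np.nonzero(r['pixels']); print(k,round(r['score'],2),np.array(r['rect']),xs.mean(),ys.mean(),len(xs))
E
```

```text
pics
{'t': 0.0, 'tool_pos': array([147.3, 632.4, 213.4]), 'tcp_rot': array([-0.4, -3.1,  0. ]), 'grip_width': 1.0004568414683364}
top (array([ 102.2, -137.8, 1393. ]), array([ 0.3,  0. , -0.9]))
cup 0.64 [184.4 205.6 202.5 225.3] 193.58982035928145 212.79341317365268 334
cup 0.6 [177.6 204.  226.  249.6] 200.60589318600367 227.01933701657458 1086
dispenser 0.6 [306.1 161.8 344.8 227.1] 322.02006507592193 193.68655097613882 1844
pump_top 0.66 [300.1 159.9 335.1 185.7] 319.5291005291005 171.05820105820106 189
spout_tip 0.54 [301.7 162.3 333.1 182.8] 319.8031088082902 171.37305699481865 193
spout_tip 0.29 [172.1 179.3 191.2 201.9] 181.92463768115942 189.73333333333332 345
scale 0.87 [177.7 203.1 228.1 249.3] 200.84356093344857 226.33448573898013 1157
jar 0.75 [177.5 202.8 224.4 248.5] 200.7900092506938 227.1794634597595 1081
jar 0.59 [347.  190.1 370.6 214.2] 359.3811659192825 200.90582959641256 446
spool 0.66 [290.5 197.2 303.4 215.3] 296.5235294117647 207.03529411764706 170
cream 0.81 [159.5 233.6 176.2 255.4] 170.54573170731706 243.4298780487805 328
wool 0.57 [169.9 178.3 193.6 201.9
[... 193 characters left out ...]
[260.7 177.5 281.5 203. ] 272.140243902439 187.5609756097561 328
dispenser 0.94 [226.1 212.5 323.1 317.2] 284.20350467289717 276.62733644859816 4280
pump_top 0.96 [270.3 216.6 300.6 240.8] 288.8044009779951 227.07334963325184 409
spout_tip 0.63 [268.8 211.9 300.4 241. ] 287.72186836518046 226.37154989384288 471
scale 0.73 [212.4 186.2 259.1 223. ] 236.70647321428572 203.50111607142858 896
jar 0.82 [238.2 287.  273.  352.3] 257.05678059536933 320.5336273428886 1814
spool 0.56 [242.4 244.8 259.7 275.6] 250.8696581196581 260.2286324786325 468
wool 0.68 [264.5 177.3 284.1 203.2] 271.9824561403509 188.01461988304092 342
wool 0.68 [238.3 288.7 276.1 352. ] 256.87267759562843 321.1693989071038 1830
```

Run:
```python
import cv2
a=cv2.imread('pics/top0.png')[145:265,145:385]; b=cv2.imread('pics/side0.png')[160:360,190:340]
cv2.imwrite('pics/top0c.png',cv2.resize(a,None,fx=3.3,fy=3.3,interpolation=3)); cv2.imwrite('pics/side0c.png',cv2.resize(b,None,fx=3,fy=3,interpolation=3))
```

```text
(no output)
```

View pics/top0c.png

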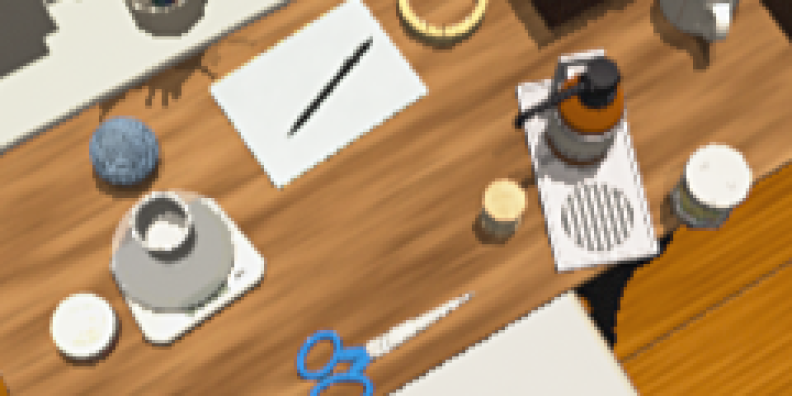

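View pics/side0c.png

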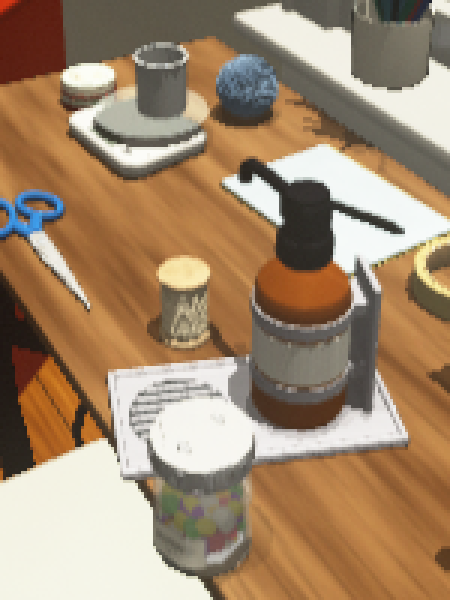

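The top crop shows the cup (rim about px 194,209) on the rear-left of the pan, the grille (about 326,210), the pump pad (327,166) and the spout tip (303,181). The spool is left of the tray and the jar right. The side crop agrees: the pad top is about (292,222) and the cup rim about (244,177).

Run:
```python
from h import *
np.set_printoptions(precision=1,suppress=True)
t=vision.camera('top'); s=vision.camera('side')
T=lambda x,y:(145+(x+.5)/3.3-.5,145+(y+.5)/3.3-.5); S=lambda x,y:(190+(x+.5)/3-.5,160+(y+.5)/3-.5)
for n,c,p,z in [('grille top',t,T(597,216),6),('pad top',t,T(603,71),186),('pad side',s,S(308,189),186),('tip top',t,T(521,119),158),('tip side',s,S(248,168),158),
 ('tray FL',t,T(559,269),9),('tray FR',t,T(658,252),9),('tray BL',t,T(518,87),9),('tray BR?',t,T(604,52),9),
 ('trayS FL',s,S(108,372),9),('trayS FR',s,S(122,475),9),('trayS BR',s,S(408,440),9),
 ('cup rim top',t,T(163,211),96),('cup rim side',s,S(161,54),96),('pan top',t,T(173,250),34),('pan side',s,S(149,116),34),
 ('spool',t,T(504,200),60),('jar',t,T(718,177),90),('spool s',s,S(184,272),60),('cream',t,T(85,326),34),('jar s',s,S(203,430),90)]:
    print(n,np.array(p),at_z(c,*p,z))
```

```text
grille top [325.6 210.1] [ 511.3 -349.7    6. ]
pad top [327.4 166.2] [ 598.  -334.8  186. ]
pad side [292.3 222.7] [ 598.5 -331.4  186. ]
tip top [302.5 180.7] [ 561.2 -260.1  158. ]
tip side [272.3 215.7] [ 561.4 -255.9  158. ]
tray FL [314.  226.2] [ 454.7 -308.     9. ]
tray FR [344. 221.] [ 472.3 -409.1    9. ]
tray BL [301.6 171. ] [ 652.7 -272.9    9. ]
tray BR? [327.7 160.4] [ 692.6 -365.8    9. ]
trayS FL [225.7 283.7] [ 455.7 -308.     9. ]
trayS FR [230.3 318. ] [ 473.8 -411.2    9. ]
trayS BR [325.7 306.3] [ 671.5 -376.6    9. ]
cup rim top [194.  208.6] [490.6  81.4  96. ]
cup rim side [243.3 177.7] [482.3  85.9  96. ]
pan top [197.1 220.4] [468.5  79.8  34. ]
pan side [239.3 198.3] [469.2  64.5  34. ]
spool [297.4 205.3] [ 512.1 -250.2   60. ]
jar [362.2 198.3] [ 525.8 -456.4   90. ]
spool s [251.  250.3] [ 512.9 -249.9   60. ]
cream [170.4 243.4] [391.5 162.6  34. ]
jar s [257.3 303. ] [ 529.  -453.7   90. ]
```

View pics/top0.png

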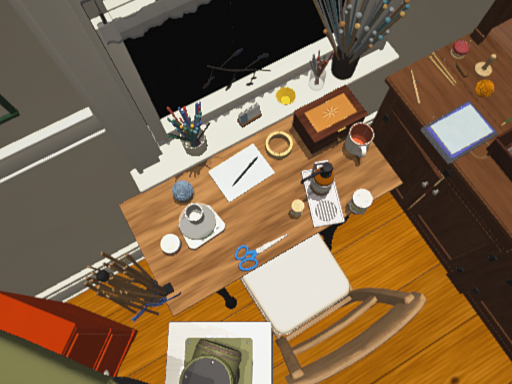

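The full top view shows the table, with the swift at its left front corner (px 130,280), the chair in front and the window sill behind. Next I'll write a helper that works out the rows for a move, and check the clearance to the sill and wall.

```bash
cat >> h.py <<'E'
def pose(az_in,lean,yaz):
    """z tilts from straight down by lean deg toward azimuth az_in; y is horizontal at yaz if lean (must be ⟂)"""
    a,l,b=np.radians([az_in,lean,yaz]); z=np.array([np.sin(l)*np.cos(a),np.sin(l)*np.sin(a),-np.cos(l)])
    y=np.array([np.cos(b),np.sin(b),0]); y-=z*(y@z); y/=np.linalg.norm(y)
    return R.from_matrix(np.c_[np.cross(y,z),y,z])
def rows(waypts,start=None,vmax=40,wmax=6.9):
    """waypts: list of (pos, Rotation). Prints dr, offset rows from the measured pose."""
    s=env.get_state(); p,q=(np.array(s['tool_pos']),R.from_rotvec(s['tcp_rot'])) if start is None else start
    print('at',np.round(p,1),'q',np.round(s['joint_positions'],2),'t',round(s['t'],1)); D=[];O=[]
    for P,Q in waypts:
        P=np.array(P,float); rv=(q.inv()*Q).as_rotvec(); n=max(1,int(np.ceil(max(np.linalg.norm(P-p)/vmax,np.degrees(np.linalg.norm(rv))/wmax))))
        for i in range(n):
            dr=np.round(np.degrees(rv/n),1); o=np.round(q.inv().apply((P-p)/(n-i))/1000,4)
            D.append(dr.tolist()); O.append(o.tolist()); p=p+q.apply(o*1000); q=q*R.from_rotvec(np.radians(dr))
        print('  wp at row',len(D))
    for i in range(0,len(D),8): print('dr',D[i:i+8],'\noff',O[i:i+8])
E
python3 - <<'E'
from h import *
np.set_printoptions(precision=1,suppress=True)
c=vision.camera('top')
print(proj(c,[[0,0,0],[147,633,215],[220,200,0],[220,200,460],[430,400,470]]))
for p in [(200,163),(150,180),(130,205),(120,205),(172,305)]: print(p,at_z(c,*p,0))
print(R.from_rotvec(env.get_state()['tcp_rot']).as_matrix())
rows([((145,610,470),pose(0,0,77)),((420,390,470),pose(0,0,88)),((475,65,400),pose(0,0,100)),((472,72,290),pose(0,0,100))])
E
```

```text
[[217.6 373.8]
 [-26.4 320. ]
 [157.2 298.7]
 [107.2 280.3]
 [ 30.1 187.6]]
(200, 163) [687.8  85.1   0. ]
(150, 180) [624.  257.3   0. ]
(130, 205) [532.6 318.3   0. ]
(120, 205) [532.7 352.6   0. ]
(172, 305) [200.7 151.4   0. ]
[[-1.   0.2 -0. ]
 [ 0.2  1.   0. ]
 [ 0.   0.  -1. ]]
at [147.5 633.1 214.7] q [ 1.3  0.1  1.6  0.   1.4 -0.1] t 1.1
  wp at row 7
  wp at row 16
  wp at row 25
  wp at row 28
dr [[0.0, -0.0, -0.0], [0.0, -0.0, -0.0], [0.0, -0.0, -0.0], [0.0, -0.0, -0.0], [0.0, -0.0, -0.0], [0.0, -0.0, -0.0], [0.0, -0.0, -0.0], [0.0, -0.0, -1.2]] 
off [[-0.0004, -0.0033, -0.0365], [-0.0004, -0.0033, -0.0365], [-0.0004, -0.0033, -0.0365], [-0.0004, -0.0033, -0.0365], [-0.0004, -0.0033, -0.0364], [-0.0004, -0.0033, -0.0365], [-0.0004, -0.0032, -0.0364], [-0.0353, -0.0169, -0.0]]
dr [[0.0, -0.0, -1.2], [0.0, -0.0, -1.2], [0.0, -0.0, -1.2], [0.0, -0.0, -1.2], [0.0, -0.0, -1.2], [0.0, -0.0, -1.2], [0.0, -0.0, -1.2], [0.0, -0.0, -1.2]] 
off [[-0.0349, -0.0176, -0.0], [-0.0346, -0.0183, -0.0], [-0.0342, -0.0191, -0.0], [-0.0338, -0.0198, -0.0], [-0.0333, -0.0205, -0.0], [-0.0329, -0.0212, -0.0], [-0.0325, -0.0218, -0.0], [-0.032, -0.0225, -0.0]]
dr [[0.0, -0.0, -1.4], [0.0, -0.0, -1.4], [0.0, -0.0, -1.4], [0.0, -0.0, -1.4], [0.0, -0.0, -1.4], [0.0, -0.0, -1.4], [0.0, -0.0, -1.4], [0.0, -0.0, -1.4]] 
off [[-0.0076, -0.0358, 0.0078], [-0.0067, -0.036, 0.0078], [-0.0058, -0.0362, 0.0078], [-0.0049, -0.0363, 0.0078], [-0.004, -0.0364, 0.0078], [-0.0031, -0.0365, 0.0077], [-0.0023, -0.0366, 0.0078], [-0.0013, -0.0366, 0.0077]]
dr [[0.0, -0.0, -1.4], [0.0, -0.0, 0.1], [0.0, -0.0, 0.1], [0.0, -0.0, 0.1]] 
off [[-0.0005, -0.0366, 0.0078], [0.0006, 0.0025, 0.0367], [0.0006, 0.0025, 0.0366], [0.0005, 0.0025, 0.0367]]
```

Request:
servo_tool(dr=[[0, 0, 0], [0, 0, 0], [0, 0, 0], [0, 0, 0], [0, 0, 0], [0, 0, 0], [0, 0, 0]], offset=[[0, -0.004, -0.038], [0, -0.004, -0.038], [0, -0.004, -0.038], [0, -0.004, -0.038], [0, -0.004, -0.038], [0, -0.004, -0.038], [0, -0.004, -0.038]], jaw=[1, 1, 1, 1, 1, 1, 1])

```text
t: 1.73
tool_pos: [140.9, 605.2, 482.7]
tcp_rot: [0.359, 3.121, 0.001]
force: [0.4, 1.2, 0.3]
grip_width: 1.003
finger_force: 0.0
```

Request:
servo_tool(dr=[[0, 0, -1.2], [0, 0, -1.2], [0, 0, -1.2], [0, 0, -1.2], [0, 0, -1.2], [0, 0, -1.2], [0, 0, -1.2], [0, 0, -1.2]], offset=[[-0.035, -0.017, 0], [-0.035, -0.017, 0], [-0.034, -0.018, 0], [-0.034, -0.019, 0], [-0.034, -0.02, 0], [-0.033, -0.02, 0], [-0.033, -0.021, 0], [-0.032, -0.022, 0]], jaw=[1, 1, 1, 1, 1, 1, 1, 1])

```text
t: 2.4
tool_pos: [385.5, 410.1, 480.9]
tcp_rot: [0.094, 3.14, 0.001]
force: [0.5, -0.0, -0.1]
grip_width: 1.002
finger_force: 0.0
```

Run:
```python
from h import *
rows([((468,65,420),pose(0,0,100)),((458,72,330),pose(0,0,100))])
```

```text
at [385.5 410.1 480.9] q [ 0.72 -0.1   1.44  0.    1.8  -0.79] t 2.4
  wp at row 10
  wp at row 13
dr [[0.0, 0.0, -1.3], [0.0, 0.0, -1.3], [0.0, 0.0, -1.3], [0.0, 0.0, -1.3], [0.0, 0.0, -1.3], [0.0, 0.0, -1.3], [0.0, 0.0, -1.3], [0.0, 0.0, -1.3]] 
off [[-0.0103, -0.034, 0.0061], [-0.0095, -0.0342, 0.0061], [-0.0088, -0.0344, 0.0061], [-0.008, -0.0346, 0.0061], [-0.0072, -0.0347, 0.0061], [-0.0064, -0.0349, 0.0061], [-0.0056, -0.035, 0.006], [-0.0048, -0.0352, 0.0061]]
dr [[0.0, 0.0, -1.3], [0.0, 0.0, -1.3], [0.0, 0.0, -0.1], [0.0, 0.0, -0.1], [0.0, 0.0, -0.1]] 
off [[-0.004, -0.0353, 0.006], [-0.0032, -0.0353, 0.0061], [0.0029, 0.0028, 0.03], [0.0029, 0.0029, 0.03], [0.0029, 0.0029, 0.03]]
```

Request:
servo_tool(dr=[[0, 0, -1.3], [0, 0, -1.3], [0, 0, -1.3], [0, 0, -1.3], [0, 0, -1.3], [0, 0, -1.3], [0, 0, -1.3], [0, 0, -1.3]], offset=[[-0.01, -0.034, 0.002], [-0.01, -0.034, 0.002], [-0.009, -0.034, 0.002], [-0.008, -0.035, 0.003], [-0.007, -0.035, 0.003], [-0.006, -0.035, 0.006], [-0.006, -0.035, 0.01], [-0.005, -0.035, 0.014]], jaw=[1, 1, 1, 1, 1, 1, 1, 1])

```text
t: 3.07
tool_pos: [450.7, 133.7, 439.8]
tcp_rot: [-0.191, 3.133, 0.001]
force: [1.3, -0.2, 0.4]
grip_width: 0.999
finger_force: 0.0
```

Request:
servo_tool(dr=[[0, 0, -1.3], [0, 0, -1.3], [0, 0, 0], [0, 0, 0], [0, 0, 0], [0, 0, 0]], offset=[[-0.004, -0.035, 0.014], [-0.003, -0.03, 0.02], [0.003, 0, 0.035], [0.003, 0, 0.035], [0.003, 0, 0.02], [0, 0, 0]], jaw=[1, 1, 1, 1, 1, 1])

```text
t: 3.57
tool_pos: [454.2, 69.9, 308.7]
tcp_rot: [0.258, -3.121, -0.001]
force: [0.1, 0.2, -0.3]
grip_width: 0.999
finger_force: 0.0
```

Run:
```python
from h import *
np.set_printoptions(precision=1,suppress=True)
s=env.get_state(); print(s['tool_pos'],s['joint_positions'],s['force'],s['t'])
c=vision.camera('wrist'); cv2.imwrite('pics/w0.png',c['frame']); print(ray(c,256,192))
for k in('cup','scale'):
    for r in regions_of('wrist',k)[:2]: print(k,r['score'],r['rect'])
```

```text
[454.2  69.9 308.7] [ 0.  -0.3  1.9  0.   1.6 -1.7] [ 0.1  0.2 -0.3] 3.5667
(array([382.5,  57.1, 480.7]), array([ 0.2,  0.1, -1. ]))
cup 0.65 [231.9, 162.2, 284.0, 219.5]
cup 0.28 [197.5, 106.0, 304.9, 213.6]
scale 0.7 [196.2, 108.0, 302.4, 213.0]
scale 0.38 [233.8, 163.6, 282.0, 218.0]
```

View pics/w0.png

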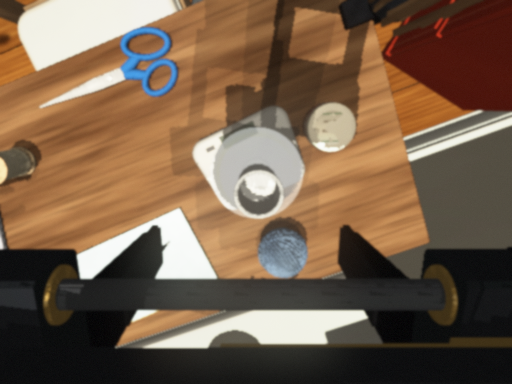

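The wrist view shows the cup rim about (260,192) and the glass pan at x 214–304 with its upper edge at 127. The spool is far left, and the wool and cream are clear of the cup.

Run:
```python
from h import *
np.set_printoptions(precision=1,suppress=True)
c=vision.camera('wrist')
im=c['frame'][100:240,180:330]; cv2.imwrite('pics/w0c.png',cv2.resize(im,None,fx=4,fy=4,interpolation=3))
print('cup',at_z(c,260.3,193,96),'pan',at_z(c,259,171,34))
for n,P in (('cup',at_z(c,260.3,193,96)),('pan',at_z(c,259,171,34))):
    th=np.linspace(0,2*np.pi,60); r=29.5 if n=='cup' else 61
    e=proj(c,np.c_[P[0]+r*np.cos(th),P[1]+r*np.sin(th),0*th+P[2]]); e=(e-[180,100])*4
    if n=='cup': I=cv2.resize(im,None,fx=4,fy=4,interpolation=3)
    cv2.polylines(I,[e.astype(int).reshape(-1,1,2)],True,(0,0,255) if n=='cup' else (0,255,0),1)
cv2.imwrite('pics/w0d.png',I)
```

```text
cup [486.1  87.   96. ] pan [472.2  84.6  34. ]
```

View pics/w0d.png

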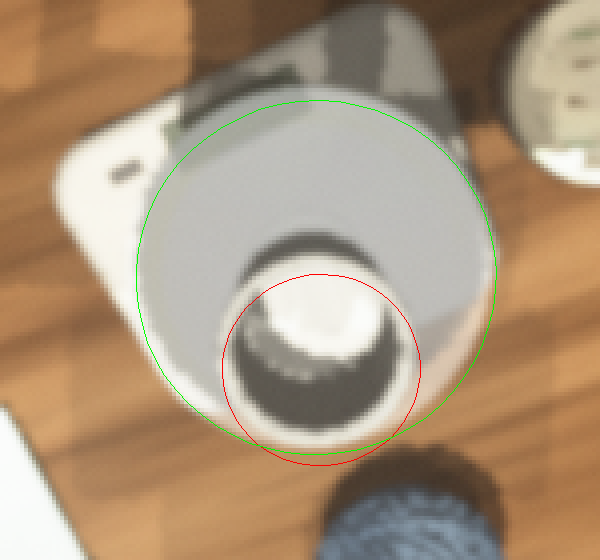

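The overlay shows the cup rim centred at crop (316,347), so px (259,186.7). The pan centre is about 2 px above my first guess.

Run:
```python
from h import *
np.set_printoptions(precision=1,suppress=True)
c=vision.camera('wrist')
print('cup',at_z(c,259,186.8,96),'pan',at_z(c,259.2,169,34))
P=at_z(c,259,186.8,96); 
# lean: grasp point G at cup axis, 38 above pan
az=8; L=30; Q=pose(az,L,az+90); z=Q.as_matrix()[:,2]
G=np.array([P[0],P[1],34+40]); T=G+19*z; pre=T-75*z
print(T,pre); rows([(pre,Q),(T,Q)])
```

```text
cup [479.8  84.3  96. ] pan [470.4  84.5  34. ]
[489.2  85.7  57.5] [452.1  80.4 122.5]
at [458.1  70.6 317.5] q [ 0.  -0.3  1.9 -0.   1.6 -1.7] t 3.8
  wp at row 5
  wp at row 7
dr [[0.1, -6.0, 0.3], [0.1, -6.0, 0.3], [0.1, -6.0, 0.3], [0.1, -6.0, 0.3], [0.1, -6.0, 0.3], [-0.1, 0.1, 0.0], [-0.1, 0.1, 0.0]] 
off [[0.001, 0.0022, 0.039], [0.0051, 0.0022, 0.0387], [0.0092, 0.0022, 0.0379], [0.0131, 0.0023, 0.0367], [0.0168, 0.0022, 0.0352], [0.0002, 0.0001, 0.0375], [0.0001, 0.0, 0.0375]]
```

Run:
```python
from h import *
np.set_printoptions(precision=1,suppress=True)
c=vision.camera('wrist'); s=env.get_state(); print(s['tool_pos'],ray(c,256,192)[0])
im=c['frame'][90:250,170:340]; I=cv2.resize(im,None,fx=4,fy=4,interpolation=3); g=cv2.medianBlur(cv2.cvtColor(I,cv2.COLOR_BGR2GRAY),5)
for nm,a,b,z in(('cup',85,106,96),('pan',165,190,34)):
    h=cv2.HoughCircles(g,cv2.HOUGH_GRADIENT,1,20,param1=100,param2=20,minRadius=a,maxRadius=b)
    for x,y,r in (h[0][:4] if h is not None else []):
        u,v=(x+.5)/4-.5+170,(y+.5)/4-.5+90; P=at_z(c,u,v,z); print(nm,u,v,r/4,P)
        if nm=='cup': cv2.circle(I,(int(x),int(y)),int(r),(0,0,255),1) 
        else: cv2.circle(I,(int(x),int(y)),int(r),(0,255,0),1)
cv2.imwrite('pics/w1.png',I)
```

```text
[458.   70.6 317.3] [384.   57.6 488.4]
cup 258.0 183.0 21.675 [475.7  82.4  96. ]
cup 264.0 184.0 25.775 [475.7  89.6  96. ]
cup 331.5 120.5 25.225 [390.6 151.7  96. ]
cup 252.75 184.75 26.075 [478.8  76.6  96. ]
pan 257.0 165.5 45.425 [466.4  80.8  34. ]
pan 261.75 163.75 41.85 [463.   86.8  34. ]
pan 257.0 160.0 44.875 [459.   79.6  34. ]
pan 252.75 162.75 44.875 [463.6  74.5  34. ]
```

View pics/w1.png

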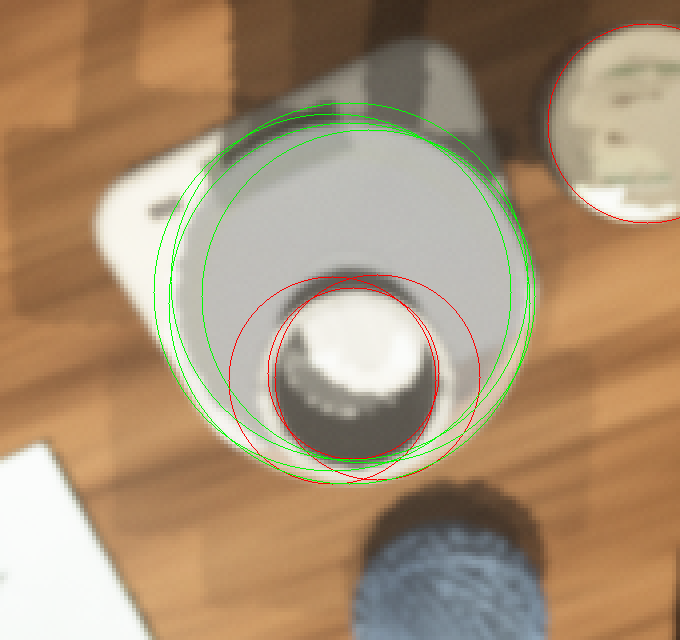

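The rim's outer ellipse is centred at crop (356,378), px (259,184.4), which gives the cup at about (479,84). The pan centre is px (259.3,165.6), about (467,84).

Run:
```python
from h import *
P=(479.3,84); az=8; L=30; Q=pose(az,L,az+90); z=Q.as_matrix()[:,2]
G=np.array([*P,34+40]); T=G+19*z; pre=T-75*z
print(T,pre); rows([(pre,Q),(T,Q)])
```

```text
[488.70754665  85.32214446  57.54551733] [451.57249408  80.10315317 122.49742261]
at [458.   70.6 317.3] q [ 0.04 -0.35  1.91 -0.    1.57 -1.7 ] t 3.9
  wp at row 5
  wp at row 7
dr [[0.1, -6.0, 0.3], [0.1, -6.0, 0.3], [0.1, -6.0, 0.3], [0.1, -6.0, 0.3], [0.1, -6.0, 0.3], [-0.1, 0.1, 0.0], [-0.1, 0.1, 0.0]] 
off [[0.0011, 0.0021, 0.039], [0.0052, 0.0022, 0.0386], [0.0092, 0.0022, 0.0379], [0.0131, 0.0022, 0.0367], [0.017, 0.0021, 0.035], [0.0001, 0.0001, 0.0375], [0.0001, 0.0, 0.0375]]
```

Request:
servo_tool(dr=[[0.1, -6, 0.3], [0.1, -6, 0.3], [0.1, -6, 0.3], [0.1, -6, 0.3], [0.1, -6, 0.3], [0, 0, 0], [0, 0, 0]], offset=[[0.001, 0.002, 0.039], [0.005, 0.002, 0.038], [0.009, 0.002, 0.038], [0.013, 0.002, 0.036], [0.017, 0.002, 0.035], [0, 0, 0], [0, 0, 0]], jaw=[1, 1, 1, 1, 1, 1, 1])

```text
t: 4.45
tool_pos: [441.4, 79.1, 109.4]
tcp_rot: [-0.183, 2.633, 0.048]
force: [1.4, -0.0, 1.3]
grip_width: 0.998
finger_force: 0.0
```

Run:
```python
from h import *
P=(479.3,84); az=8; L=30; Q=pose(az,L,az+90); z=Q.as_matrix()[:,2]
T=np.array([*P,74])+19*z; rows([(T,Q)],vmax=19)
c=vision.camera('wrist'); I=c['frame'].copy(); th=np.linspace(0,6.3,60)
for r,h in((29.5,96),(25,96),):
    cv2.polylines(I,[proj(c,np.c_[P[0]+r*np.cos(th),P[1]+r*np.sin(th),0*th+h]).astype(int).reshape(-1,1,2)],True,(0,0,255),1)
cv2.polylines(I,[proj(c,np.c_[467+61*np.cos(th),84.3+61*np.sin(th),0*th+34]).astype(int).reshape(-1,1,2)],True,(0,255,0),1)
cv2.imwrite('pics/w2.png',I)
```

```text
at [441.4  79.1 109.4] q [ 0.02 -0.64  2.51  0.08  0.78 -1.74] t 4.5
  wp at row 4
dr [[0.0, -0.3, -0.0], [0.0, -0.3, -0.0], [0.0, -0.3, -0.0], [0.0, -0.3, -0.0]] 
off [[-0.0042, -0.0001, 0.0171], [-0.0041, -0.0001, 0.0171], [-0.004, -0.0001, 0.0172], [-0.004, -0.0001, 0.0171]]
```

View pics/w2.png

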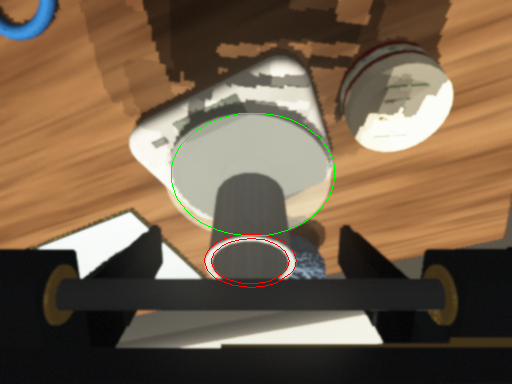

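The predicted rim (red) and pan (green) circles match the picture, and the cup is centred between the fingers. I'll grasp it now.

Request:
servo_tool(dr=[[0, -0.3, 0], [0, -0.3, 0], [0, -0.3, 0], [0, -0.3, 0], [0, 0, 0], [0, 0, 0]], offset=[[-0.004, 0, 0.017], [-0.004, 0, 0.017], [-0.004, 0, 0.017], [-0.004, 0, 0.017], [0, 0, 0], [0, 0, 0]], jaw=[1, 1, 1, 1, 1, 1])

```text
t: 5.0
tool_pos: [504.3, 85.9, 78.0]
tcp_rot: [-0.18, 2.584, 0.048]
force: [0.4, -0.3, -0.3]
grip_width: 1.0
finger_force: 0.0
```

Run:
```python
from h import *
P=(479.3,84); az=8; L=30; Q=pose(az,L,az+90); z=Q.as_matrix()[:,2]
T=np.array([*P,74])+19*z; print(T);rows([(T,Q)],vmax=19); print(env.get_state()['force'])
```

```text
[488.70754665  85.32214446  57.54551733]
at [504.3  85.9  78. ] q [ 0.03 -0.39  2.43  0.1   0.56 -1.75] t 5.0
  wp at row 2
dr [[-0.1, 0.8, 0.0], [-0.1, 0.8, 0.0]] 
off [[0.012, 0.0008, 0.0046], [0.0119, 0.0008, 0.0048]]
[ 0.35856506 -0.27015427 -0.25746158]
```

Request:
servo_tool(dr=[[0, 0, 0], [0, 0, 0], [0, 0, 0], [0, 0, 0]], offset=[[0, 0, 0], [0, 0, 0], [0, 0, 0], [0, 0, 0]], jaw=[1, 1, 1, 1])

```text
t: 5.33
tool_pos: [498.6, 85.7, 72.2]
tcp_rot: [-0.18, 2.589, 0.048]
force: [-0.0, -0.2, -0.1]
grip_width: 1.0
finger_force: 0.0
```

Run:
```python
from h import *
P=(479.3,84); az=8; L=30; Q=pose(az,L,az+90); z=Q.as_matrix()[:,2]
T=np.array([*P,74])+19*z; print(T);rows([(T,Q)],vmax=10); print(env.get_state()['force'])
```

```text
[488.70754665  85.32214446  57.54551733]
at [498.6  85.7  72.2] q [ 0.03 -0.4   2.45  0.1   0.55 -1.75] t 5.3
  wp at row 2
dr [[-0.1, 0.7, -0.0], [-0.1, 0.7, -0.0]] 
off [[0.008, 0.0005, 0.0037], [0.0079, 0.0006, 0.0038]]
[-0.03948599 -0.16111646 -0.08310804]
```

Request:
servo_tool(dr=[[0, 0.7, 0], [0, 0.7, 0], [0, 0, 0], [0, 0, 0], [0, 0, 0], [0, 0, 0]], offset=[[0.008, 0.0005, 0.0038], [0.008, 0.0005, 0.0038], [0, 0, 0], [0, 0, 0], [0, 0, 0], [0, 0, 0]], jaw=[1, 1, 1, 1, 1, 1])

```text
t: 5.83
tool_pos: [488.1, 85.2, 55.9]
tcp_rot: [-0.182, 2.616, 0.046]
force: [-0.6, 0.3, -0.4]
grip_width: 1.002
finger_force: 0.0
```

Request:
servo_tool(dr=[[0, 0, 0], [0, 0, 0], [0, 0, 0], [0, 0, 0], [0, 0, 0], [0, 0, 0], [0, 0, 0], [0, 0, 0]], offset=[[0, 0, 0], [0, 0, 0], [0, 0, 0], [0, 0, 0], [0, 0, 0], [0, 0, 0], [0, 0, 0], [0, 0, 0]], jaw=[0.3, 0.2, 0.1, 0, 0, 0, 0, 0], squeeze=15)

```text
t: 6.5
tool_pos: [488.0, 85.3, 55.9]
tcp_rot: [-0.182, 2.616, 0.046]
force: [-0.3, -0.3, -0.5]
grip_width: 0.566
finger_force: 15.0
```

Run:
```python
from h import *
s=env.get_state(); Q0=R.from_rotvec(s['tcp_rot']); print(Q0.as_matrix().round(3))
import math
def W(d): return R.from_euler('z',d,degrees=True)*Q0
p0=np.array(s['tool_pos']); off=p0-np.array([479.0,84.0,34])   # tcp rel. to cup base
def T(c,d): return (np.array(c,float)+R.from_euler('z',d,degrees=True).apply(off),W(d))
S=np.array([511.3,-348.5,6])
rows([T((479,84,134),0),T((500,-180,134),-14),T(S+[0,0,85],-23)],vmax=35)
print(T(S,-23)[0])
```

```text
[[-0.859 -0.138  0.492]
 [-0.12   0.99   0.067]
 [-0.497 -0.001 -0.868]]
at [488.   85.3  55.9] q [ 0.03 -0.39  2.46  0.1   0.55 -1.74] t 6.5
  wp at row 3
  wp at row 11
  wp at row 17
dr [[0.0, 0.0, 0.0], [0.0, 0.0, 0.0], [0.0, 0.0, 0.0], [0.9, 0.0, 1.5], [0.9, 0.0, 1.5], [0.9, 0.0, 1.5], [0.9, 0.0, 1.5], [0.9, 0.0, 1.5]] 
off [[-0.0166, -0.0, -0.0289], [-0.0166, -0.0001, -0.0289], [-0.0165, -0.0, -0.029], [0.0017, -0.0333, -0.0009], [0.0009, -0.0334, -0.0004], [0.0, -0.0334, 0.0001], [-0.0009, -0.0334, 0.0006], [-0.0017, -0.0333, 0.0012]]
dr [[0.9, 0.0, 1.5], [0.9, 0.0, 1.5], [0.9, 0.0, 1.5], [0.7, 0.0, 1.3], [0.7, 0.0, 1.3], [0.7, 0.0, 1.3], [0.7, 0.0, 1.3], [0.7, 0.0, 1.3]] 
off [[-0.0026, -0.0332, 0.0017], [-0.0035, -0.0331, 0.0022], [-0.0044, -0.0331, 0.0026], [-0.0005, -0.0279, 0.0088], [-0.0012, -0.0278, 0.0091], [-0.0018, -0.0276, 0.0095], [-0.0024, -0.0275, 0.0098], [-0.003, -0.0273, 0.0101]]
dr [[0.7, 0.0, 1.3]] 
off [[-0.0036, -0.0271, 0.0104]]
[ 520.1117065  -350.83013588   27.92090375]
```

Request:
servo_tool(dr=[[0, 0, 0], [0, 0, 0], [0, 0, 0], [0.9, 0, 1.5], [0.9, 0, 1.5], [0.9, 0, 1.5], [0.9, 0, 1.5], [0.9, 0, 1.5]], offset=[[-0.0166, 0, -0.0289], [-0.0166, 0, -0.0289], [-0.0166, 0, -0.0289], [0.0017, -0.0333, -0.0009], [0.0009, -0.0334, -0.0004], [0, -0.0334, 0.0001], [-0.0009, -0.0334, 0.0006], [-0.0017, -0.0333, 0.0012]], jaw=[-0.1, -0.1, -0.1, -0.1, -0.1, -0.1, -0.1, -0.1])

```text
t: 7.17
tool_pos: [500.9, -82.4, 155.7]
tcp_rot: [0.018, 2.621, -0.012]
force: [1.5, 0.2, -0.8]
grip_width: 0.563
finger_force: 15.0
```

Request:
servo_tool(dr=[[0.9, 0, 1.5], [0.9, 0, 1.5], [0.9, 0, 1.5], [0.7, 0, 1.3], [0.7, 0, 1.3], [0.7, 0, 1.3], [0.7, 0, 1.3], [0.7, 0, 1.3]], offset=[[-0.0026, -0.0332, 0.0017], [-0.0035, -0.0331, 0.0022], [-0.0044, -0.0331, 0.0026], [-0.0005, -0.0279, 0.0088], [-0.0012, -0.0278, 0.0091], [-0.0018, -0.0276, 0.0095], [-0.0024, -0.0275, 0.0098], [-0.003, -0.0273, 0.0101]], jaw=[-0.1, -0.1, -0.1, -0.1, -0.1, -0.1, -0.1, -0.1])

```text
t: 7.83
tool_pos: [517.9, -323.8, 119.0]
tcp_rot: [0.308, 2.605, -0.086]
force: [-0.5, 0.0, -0.2]
grip_width: 0.564
finger_force: 15.0
```

Request:
servo_tool(dr=[[0.7, 0, 1.3], [0, 0, 0], [0, 0, 0], [0, 0, 0], [0, 0, 0], [0, 0, 0], [0, 0, 0]], offset=[[-0.0036, -0.0271, 0.0104], [0, 0, 0], [0, 0, 0], [0, 0, 0], [0, 0, 0], [0, 0, 0], [0, 0, 0]], jaw=[-0.1, -0.1, -0.1, -0.1, -0.1, -0.1, -0.1])

```text
t: 8.42
tool_pos: [520.4, -349.9, 113.4]
tcp_rot: [0.338, 2.6, -0.094]
force: [-0.1, -0.0, -0.7]
grip_width: 0.56
finger_force: 15.0
```

Run:
```python
from h import *
np.set_printoptions(precision=1,suppress=True)
az=-15; Q=pose(az,29.8,az+90); T=np.array([520.1,-350.8,28.9])
rows([(T,Q)],vmax=12)
c=vision.camera('side'); t=vision.camera('top')
a=cv2.resize(c['frame'][170:350,190:340],None,fx=3.2,fy=3.2,interpolation=3); b=cv2.resize(t['frame'][145:240,275:385],None,fx=2.8,fy=2.8,interpolation=3)
I=np.zeros((576,800,3),np.uint8); I[:a.shape[0],:a.shape[1]]=a; I[:b.shape[0],485:485+b.shape[1]]=b[:,:315]; cv2.imwrite('pics/m1.png',I)
```

```text
at [ 520.4 -349.9  113.4] q [-0.8 -0.1  2.1  0.4  0.7 -2.4] t 8.4
  wp at row 8
dr [[-0.0, 0.0, 0.0], [-0.0, 0.0, 0.0], [-0.0, 0.0, 0.0], [-0.0, 0.0, 0.0], [-0.0, 0.0, 0.0], [-0.0, 0.0, 0.0], [-0.0, 0.0, 0.0], [-0.0, 0.0, 0.0]] 
off [[0.0053, -0.0001, 0.0091], [0.0053, -0.0001, 0.0092], [0.0053, -0.0001, 0.0091], [0.0053, -0.0001, 0.0092], [0.0053, -0.0001, 0.0091], [0.0052, -0.0001, 0.0092], [0.0053, -0.0, 0.0091], [0.0052, -0.0001, 0.0092]]
```

View pics/m1.png

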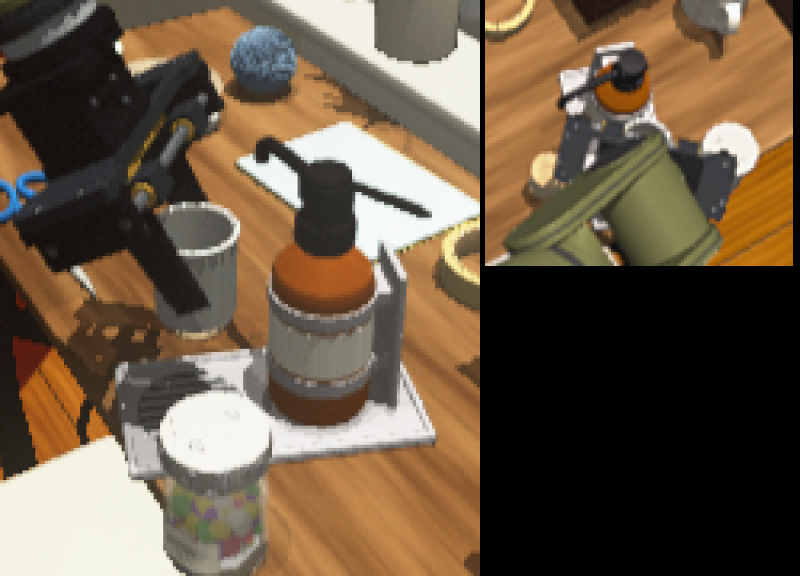

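The cup is held upright over the grille, the pump is still locked, and the gripper is clear of the jar. I'll lower it now.

Request:
servo_tool(dr=[[0, 0, 0], [0, 0, 0], [0, 0, 0], [0, 0, 0], [0, 0, 0], [0, 0, 0], [0, 0, 0], [0, 0, 0]], offset=[[0.0053, 0, 0.0092], [0.0053, 0, 0.0092], [0.0053, 0, 0.0092], [0.0053, 0, 0.0092], [0.0053, 0, 0.0092], [0.0053, 0, 0.0092], [0.0048, 0, 0.0084], [0.0047, 0, 0.0082]], jaw=[-0.1, -0.1, -0.1, -0.1, -0.1, -0.1, -0.1, -0.1])

```text
t: 9.18
tool_pos: [519.9, -350.8, 28.6]
tcp_rot: [0.34, 2.601, -0.093]
force: [0.9, 0.5, -1.8]
grip_width: 0.559
finger_force: 15.0
```

Request:
servo_tool(dr=[[0, 0, 0], [0, 0, 0], [0, 0, 0], [0, 0, 0], [0, 0, 0]], offset=[[0, 0, 0], [0, 0, 0], [0, 0, 0], [0, 0, 0], [0, 0, 0]], jaw=[-0.1, -0.1, -0.1, -0.1, -0.1])

```text
t: 9.6
tool_pos: [520.4, -351.2, 30.7]
tcp_rot: [0.339, 2.6, -0.094]
force: [-0.4, -0.2, -1.4]
grip_width: 0.558
finger_force: 15.0
```

Request:
servo_tool(dr=[[0, 0, 0], [0, 0, 0], [0, 0, 0], [0, 0, 0], [0, 0, 0], [0, 0, 0]], offset=[[0.0006, 0, 0.0011], [0.0006, 0, 0.001], [0, 0, 0], [0, 0, 0], [0, 0, 0], [0, 0, 0]], jaw=[-0.1, -0.1, -0.1, -0.1, -0.1, -0.1])

```text
t: 10.1
tool_pos: [520.1, -350.9, 27.7]
tcp_rot: [0.34, 2.601, -0.094]
force: [0.1, -0.3, -1.6]
grip_width: 0.559
finger_force: 15.0
```

Request:
servo_tool(dr=[[0, 0, 0], [0, 0, 0], [0, 0, 0], [0, 0, 0], [0, 0, 0], [0, 0, 0], [0, 0, 0], [0, 0, 0]], offset=[[0.0003, 0, 0.0005], [0, 0, 0], [0, 0, 0], [0, 0, 0], [0, 0, 0], [0, 0, 0], [0, 0, 0], [0, 0, 0]], jaw=[-0.1, -0.1, 0.18, 0.25, 0.35, 0.5, 0.7, 0.9])

```text
t: 10.77
tool_pos: [520.1, -350.9, 27.0]
tcp_rot: [0.34, 2.601, -0.094]
force: [0.6, 0.1, 0.6]
grip_width: 0.831
finger_force: 0.0
```

Run:
```python
from h import *
q=pose(-15,29.8,75); s=env.get_state(); p=np.array(s['tool_pos']); z=q.as_matrix()[:,2]
print(s['grip_width'],s['force'])
A=p-110*z; B=np.array([560,-320,285.]); C=(598,-333,275.)
rows([(A,q),(B,pose(0,0,26)),(C,pose(0,0,26))],start=(p,R.from_rotvec(s['tcp_rot'])),vmax=38)
```

```text
0.8305322206065121 [0.59670793 0.10022002 0.5955282 ]
at [ 520.1 -350.9   27. ] q [-0.8   0.04  2.16  0.51  0.54 -2.5 ] t 10.8
  wp at row 3
  wp at row 12
  wp at row 14
dr [[-0.0, 0.0, 0.0], [-0.0, 0.0, 0.0], [-0.0, 0.0, 0.0], [1.4, 3.1, 5.3], [1.4, 3.1, 5.3], [1.4, 3.1, 5.3], [1.4, 3.1, 5.3], [1.4, 3.1, 5.3]] 
off [[-0.0001, -0.0, -0.0367], [-0.0, -0.0001, -0.0366], [-0.0001, -0.0, -0.0367], [-0.0172, 0.0044, -0.0109], [-0.0161, 0.0057, -0.012], [-0.0149, 0.0068, -0.013], [-0.0135, 0.0078, -0.0139], [-0.0119, 0.0086, -0.0148]]
dr [[1.4, 3.1, 5.3], [1.4, 3.1, 5.3], [1.4, 3.1, 5.3], [1.4, 3.1, 5.3], [0.0, 0.1, 0.1], [0.0, 0.1, 0.1]] 
off [[-0.0103, 0.0093, -0.0156], [-0.0085, 0.0097, -0.0164], [-0.0067, 0.0101, -0.017], [-0.0049, 0.0101, -0.0175], [-0.0142, 0.0142, 0.005], [-0.0142, 0.0142, 0.0051]]
```

Request:
servo_tool(dr=[[0, 0, 0], [0, 0, 0], [0, 0, 0], [1.4, 3.1, 5.3], [1.4, 3.1, 5.3], [1.4, 3.1, 5.3], [1.4, 3.1, 5.3], [1.4, 3.1, 5.3]], offset=[[0, 0, -0.0367], [0, 0, -0.0367], [0, 0, -0.0367], [-0.0172, 0.0044, -0.0109], [-0.0161, 0.0057, -0.012], [-0.0149, 0.0068, -0.013], [-0.0135, 0.0078, -0.0139], [-0.0119, 0.0086, -0.0148]], jaw=[0.8, 0.8, 0.7, 0.6, 0.5, 0.4, 0.4, 0.4])

```text
t: 11.43
tool_pos: [514.1, -325.4, 208.0]
tcp_rot: [1.004, 2.706, -0.048]
force: [0.6, 0.2, -0.2]
grip_width: 0.702
finger_force: 0.0
```

Request:
servo_tool(dr=[[1.4, 3.1, 5.3], [1.4, 3.1, 5.3], [1.4, 3.1, 5.3], [1.4, 3.1, 5.3], [0, 0, 0], [0, 0, 0], [0, 0, 0]], offset=[[-0.0103, 0.0093, -0.0156], [-0.0085, 0.0097, -0.0164], [-0.0067, 0.0101, -0.017], [-0.0049, 0.0101, -0.0175], [0, 0, 0], [0, 0, 0], [0, 0, 0]], jaw=[0.4, 0.4, 0.4, 0.4, 0.4, 0.4, 0.4])

```text
t: 12.02
tool_pos: [552.7, -315.8, 277.7]
tcp_rot: [1.598, 2.68, -0.002]
force: [-0.5, 0.1, -0.6]
grip_width: 0.7
finger_force: 0.0
```

Run:
```python
from h import *
np.set_printoptions(precision=1,suppress=True)
rows([((598,-333,225.),pose(0,0,26)),((598,-333,164),pose(0,0,26))],vmax=38)
c=vision.camera('wrist'); s=vision.camera('side')
th=np.linspace(0,6.3,60); W=c['frame'].copy()
for (x,y,h,r) in((598,-333,186,15.5),(511.3,-348.5,68,29.5)): cv2.polylines(W,[proj(c,np.c_[x+r*np.cos(th),y+r*np.sin(th),0*th+h]).astype(int).reshape(-1,1,2)],True,(0,0,255),1)
S=s['frame'].copy()
for (x,y,h,r) in((511.3,-348.5,68,29.5),): cv2.polylines(S,[proj(s,np.c_[x+r*np.cos(th),y+r*np.sin(th),0*th+h]).astype(int).reshape(-1,1,2)],True,(0,0,255),1)
I=np.zeros((384,800,3),np.uint8); I[:,:512]=W; a=cv2.resize(S[190:350,200:344],None,fx=2,fy=2); I[:320,512:]=a; cv2.imwrite('pics/m2.png',I)
```

```text
at [ 552.7 -315.8  277.7] q [-0.6  0.1  1.6  0.   1.4 -1.1] t 12.0
  wp at row 2
  wp at row 4
dr [[0.3, 0.5, 1.2], [0.3, 0.5, 1.2], [0.0, 0.0, -0.0], [0.0, 0.0, -0.0]] 
off [[-0.0178, 0.0156, 0.0268], [-0.0177, 0.0161, 0.0267], [0.0, -0.0, 0.0305], [0.0001, -0.0001, 0.0305]]
```

View pics/m2.png

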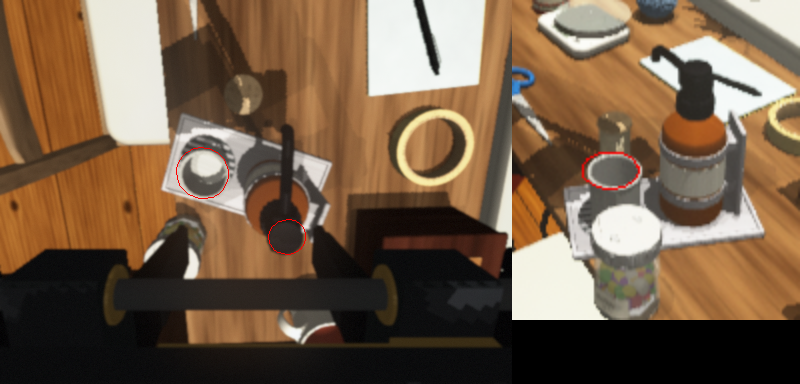

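Both views agree with the measured positions: the cup rim matches the circle at the grille centre, and the pump pad is where predicted. Next I'll grip the head.

Request:
servo_tool(dr=[[0.3, 0.5, 1.2], [0.3, 0.5, 1.2], [0, 0, 0], [0, 0, 0], [0, 0, 0], [0, 0, 0]], offset=[[-0.0178, 0.0158, 0.0267], [-0.0178, 0.0158, 0.0267], [0, 0, 0], [0, 0, 0], [0, 0, 0], [0, 0, 0]], jaw=[0.4, 0.4, 0.4, 0.4, 0.4, 0.4])

```text
t: 12.62
tool_pos: [598.6, -333.6, 228.8]
tcp_rot: [1.665, 2.658, -0.001]
force: [0.2, 0.1, -0.4]
grip_width: 0.699
finger_force: 0.0
```

Run:
```python
from h import *
rows([((598,-333,164),pose(0,0,26))],vmax=13)
```

```text
at [ 598.6 -333.6  228.8] q [-0.59  0.19  1.55 -0.    1.39 -1.04] t 12.6
  wp at row 5
dr [[0.0, 0.1, -0.0], [0.0, 0.1, -0.0], [0.0, 0.1, -0.0], [0.0, 0.1, -0.0], [0.0, 0.1, -0.0]] 
off [[0.0002, -0.0001, 0.013], [0.0002, -0.0001, 0.013], [0.0002, -0.0001, 0.0129], [0.0002, -0.0, 0.013], [0.0001, -0.0001, 0.0129]]
```

Request:
servo_tool(dr=[[0, 0, 0], [0, 0, 0], [0, 0, 0], [0, 0, 0], [0, 0, 0], [0, 0, 0], [0, 0, 0], [0, 0, 0]], offset=[[0, 0, 0.013], [0, 0, 0.013], [0, 0, 0.013], [0, 0, 0.013], [0, 0, 0.011], [0, 0, 0], [0, 0, 0], [0, 0, 0]], jaw=[0.4, 0.4, 0.4, 0.4, 0.4, 0.4, 0.4, 0.4])

```text
t: 13.28
tool_pos: [599.3, -333.8, 164.1]
tcp_rot: [1.666, 2.66, -0.001]
force: [0.7, 0.5, 0.5]
grip_width: 0.701
finger_force: 0.0
```

Request:
servo_tool(dr=[[0, 0, 0], [0, 0, 0], [0, 0, 0], [0, 0, 0], [0, 0, 0], [0, 0, 0], [0, 0, 0], [0, 0, 0]], offset=[[0, 0, 0], [0, 0, 0], [0, 0, 0], [0, 0, 0], [0, 0, 0], [0, 0, 0], [0, 0, 0], [0, 0, 0]], jaw=[0, -0.2, -0.4, -0.6, -0.8, -0.8, -0.8, -0.8], squeeze=20)

```text
t: 13.95
tool_pos: [597.0, -334.8, 164.0]
tcp_rot: [-1.668, -2.662, 0.007]
force: [-7.4, -2.7, 1.5]
grip_width: 0.313
finger_force: 20.0
```

Request:
servo_tool(dr=[[0, 0, 0], [0, 0, -4], [0, 0, -6], [0, 0, -6], [0, 0, -6], [0, 0, -6], [0, 0, -6], [0, 0, -6]], offset=[[0, -0.0025, 0], [0, 0, 0], [0, 0, 0], [0, 0, 0], [0, 0, 0], [0, 0, 0], [0, 0, 0], [0, 0, 0]], jaw=[-0.8, -0.8, -0.8, -0.8, -0.8, -0.8, -0.8, -0.8], squeeze=25)

```text
t: 14.62
tool_pos: [597.4, -334.1, 164.3]
tcp_rot: [0.649, 3.07, 0.0]
force: [1.1, 3.1, 2.1]
grip_width: 0.314
finger_force: 25.0
```

Run:
```python
from h import *
s=env.get_state(); print(s['moment'],s['force'],s['joint_positions'])
c=vision.camera('side'); cv2.imwrite('pics/s3.png',c['frame'])
for k in('spout_tip','pump_top'):
    for r in regions_of('side',k)[:1]: print(k,r['score'],r['rect'])
```

```text
[ 0.32337854 -0.18482217 -0.16211557] [1.10536041 3.07876743 2.05055399] [-5.88994887e-01  2.29220874e-01  1.61659695e+00  1.59372331e-03
  1.29224137e+00 -1.74371570e+00]
spout_tip 0.77 [249.5, 220.7, 300.3, 234.6]
pump_top 0.86 [249.8, 223.9, 301.9, 239.8]
```

The moment of −0.16 N m matches the given friction, and the spout has swung round to px 249, so the turn is working. I'll continue to the stop.

Request:
servo_tool(dr=[[0, 0, -6], [0, 0, -6], [0, 0, -6], [0, 0, -6], [0, 0, -6], [0, 0, -5], [0, 0, -3], [0, 0, 0]], offset=[[0, 0, 0], [0, 0, 0], [0, 0, 0], [0, 0, 0], [0, 0, 0], [0, 0, 0], [0, 0, 0], [0, 0, 0]], jaw=[-0.8, -0.8, -0.8, -0.8, -0.8, -0.8, -0.8, -0.8])

```text
t: 15.43
tool_pos: [598.4, -333.1, 166.3]
tcp_rot: [-0.377, 3.113, 0.0]
force: [0.9, 7.6, 7.2]
grip_width: 0.313
finger_force: 25.0
```

Run:
```python
from h import *
s=env.get_state(); print(s['moment'],s['force'],s['joint_positions'])
c=vision.camera('side'); 
print(proj(c,[[598-85*np.cos(np.radians(10)),-333-85*np.sin(np.radians(10)),150],[598-85*np.cos(np.radians(10)),-333-85*np.sin(np.radians(10)),165]]))
for k in('spout_tip','pump_top'):
    for r in regions_of('side',k)[:1]: print(k,r['score'],r['rect'])
cv2.imwrite('pics/s4.png',cv2.resize(c['frame'][190:350,200:344],None,fx=3,fy=3,interpolation=3))
```

```text
[ 1.42340123 -0.23350171 -0.08491205] [0.92718912 7.57534274 7.16114896] [-0.58793596  0.22773823  1.61488952  0.00420516  1.29441335 -2.40073421]
[[250.18755236 242.24462659]
 [250.09536406 235.96116901]]
spout_tip 0.68 [245.5, 218.2, 300.1, 245.6]
pump_top 0.55 [250.3, 221.6, 297.7, 242.9]
```

View pics/s4.png

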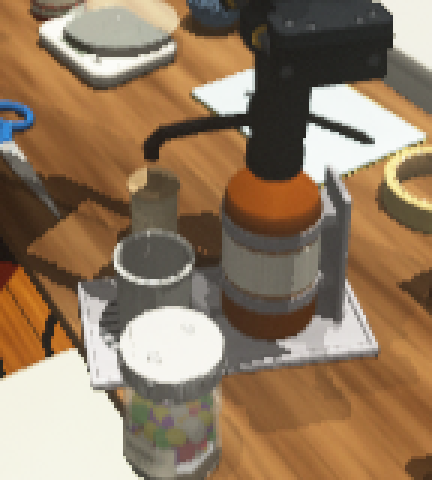

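The spout tip is at px (250.5,242.5), which is the predicted stop position over the cup, with the head still held down. I'll open the jaw and rise clear, then check that it has sprung up.

Request:
servo_tool(dr=[[0, 0, 0], [0, 0, 0], [0, 0, 0], [0, 0, 0], [0, 0, 0], [0, 0, 0], [0, 0, 0], [0, 0, 0]], offset=[[0, 0, 0], [0, 0, 0], [0, 0, 0], [0, 0, 0], [0, 0, -0.02], [0, 0, -0.025], [0, 0, -0.02], [0, 0, 0]], jaw=[0, 0.3, 0.4, 0.4, 0.4, 0.4, 0.4, 0.4])

```text
t: 16.25
tool_pos: [598.4, -336.3, 234.4]
tcp_rot: [-0.377, 3.111, -0.012]
force: [0.1, -0.8, 1.5]
grip_width: 0.7
finger_force: 0.0
```

Request:
servo_tool(dr=[[0, 0, 0], [0, 0, 0], [0, 0, 0], [0, 0, 0], [0, 0, 0], [0, 0, 0], [0, 0, 0], [0, 0, 0]], offset=[[0, 0, 0], [0, 0, 0], [0, 0, 0], [0, 0, 0], [0, 0, 0], [0, 0, 0], [0, 0, 0], [0, 0, 0]], jaw=[-0.5, -1, -1, -1, -1, -1, -1, -1])

```text
t: 16.92
tool_pos: [596.6, -334.5, 228.6]
tcp_rot: [-0.379, 3.117, -0.003]
force: [-0.1, -0.4, -1.0]
grip_width: 0.194
finger_force: 0.0
```

Run:
```python
from h import *
np.set_printoptions(precision=2,suppress=True)
s=env.get_state(); print(s['tool_pos'],s['moment'],s['force'],s['grip_width'],s['joint_positions'])
c=vision.camera('side'); t=np.radians(10)
print(proj(c,[[598-85*np.cos(t),-334-85*np.sin(t),h] for h in(148,163)]))
for k in('spout_tip','pump_top','cup'):
    for r in regions_of('side',k)[:1]: print(k,r['score'],r['rect'])
# lowest dark pixel near the tip
g=c['frame'].max(2)[205:260,240:262]; print((g<50).astype(int).sum(1))
cv2.imwrite('pics/s5.png',cv2.resize(c['frame'][190:350,200:344],None,fx=3,fy=3,interpolation=3))
```

```text
[ 596.64 -334.54  228.64] [-0.01  0.01 -0.  ] [-0.08 -0.37 -0.98] 0.19426171047696186 [-0.59  0.19  1.56 -0.    1.4  -2.4 ]
[[250.19 243.36]
 [250.1  237.09]]
spout_tip 0.98 [247.9, 212.9, 300.5, 241.3]
pump_top 0.67 [246.6, 215.8, 302.6, 242.1]
cup 0.87 [240.7, 264.1, 264.4, 300.8]
[ 0  0  0  0  0  0  0  0  0  0  0  0  0  0  0  0  0  0  0  0  0  2  7  9
 10  7  6  5  5  5  5  5  4  0  0  0  0  0  0  0  0  0  0  0  0  0  0  0
  0  0  0  0  0  0  0]
```

The spout's lower end is now at row 237, which is the raised height of 163 mm. To confirm the turn angle I'll measure the tip from the wrist and top cameras.

Run:
```python
from h import *
np.set_printoptions(precision=1,suppress=True)
t=np.radians(10)
for n in('wrist','top'):
    c=vision.camera(n); P=np.array([[598-r*np.cos(a),-333.5-r*np.sin(a),h] for r,a,h in((85,t,172),(85,t-.15,172),(85,t-.3,172),(0,t,201))])
    print(n,proj(c,P))
    for k in('spout_tip','pump_top','cup'):
        for r in regions_of(n,k)[:2]:
            ys,xs=np.nonzero(r['pixels']); i=[xs.argmin(),xs.argmax(),ys.argmin(),ys.argmax()]
            print(k,round(r['score'],2),np.array(r['rect']),len(xs),[(int(xs[j]),int(ys[j])) for j in i])
rows([((597.5,-333.5,206),R.from_rotvec(env.get_state()['tcp_rot']))],vmax=10)
```

```text
wrist [[261.3  87.4]
 [281.   90.3]
 [299.8  96.3]
 [252.3 228.2]]
spout_tip 0.62 [230.3  78.7 277.6 247.2] 3654 [(229, 218), (276, 220), (258, 76), (251, 247)]
pump_top 0.84 [227.9  74.2 279.4 246.8] 3858 [(229, 218), (277, 220), (259, 76), (249, 248)]
cup 0.88 [224.1  55.4 286.6 118.4] 2620 [(225, 85), (288, 79), (253, 56), (246, 120)]
top [[332.6 193.6]
 [328.5 194. ]
 [324.2 193.8]
 [327.7 164.3]]
spout_tip 0.43 [332.4 184.6 333.2 193.5] 9 [(332, 185), (333, 189), (332, 185), (333, 191)]
pump_top 0.63 [325.  176.7 335.4 195.5] 67 [(329, 177), (334, 188), (330, 176), (332, 195)]
cup 0.61 [319.  194.1 336.5 217.9] 327 [(318, 207), (337, 202), (327, 195), (326, 217)]
at [ 596.7 -334.6  228.9] q [-0.6  0.2  1.6 -0.   1.4 -2.4] t 17.5
  wp at row 3
dr [[0.0, 0.0, 0.0], [0.0, 0.0, 0.0], [0.0, 0.0, 0.0]] 
off [[-0.0003, 0.0003, 0.0076], [-0.0004, 0.0003, 0.0076], [-0.0003, 0.0003, 0.0077]]
```

Request:
servo_tool(dr=[[0, 0, 0], [0, 0, 0], [0, 0, 0], [0, 0, 0], [0, 0, 0], [0, 0, 0], [0, 0, 0], [0, 0, 0]], offset=[[-0.0005, 0.0005, 0.009], [-0.0005, 0.0005, 0.009], [0, 0, 0.007], [0, 0, 0.005], [0, 0, 0.005], [0, 0, 0.004], [0, 0, 0.003], [0, 0, 0]], jaw=[-1, -1, -1, -1, -1, -1, -1, -1])

```text
t: 18.18
tool_pos: [597.2, -333.1, 187.6]
tcp_rot: [-0.379, 3.117, -0.002]
force: [-3.1, 3.0, 7.9]
grip_width: 0.001
finger_force: 4.1
```

Request:
servo_tool(dr=[[0, 0, 0], [0, 0, 0], [0, 0, 0], [0, 0, 0]], offset=[[0, 0, 0], [0, 0, 0], [0, 0, 0], [0, 0, 0]], jaw=[-1, -1, -1, -1])

```text
t: 18.52
tool_pos: [597.2, -333.1, 188.5]
tcp_rot: [-0.379, 3.117, -0.002]
force: [-4.0, 3.4, 7.8]
grip_width: 0.003
finger_force: 4.0
```

Request:
servo_tool(dr=[[0, 0, 0], [0, 0, 0], [0, 0, 0], [0, 0, 0], [0, 0, 0], [0, 0, 0]], offset=[[0, 0, 0.0015], [0, 0, 0.0015], [0, 0, 0], [0, 0, 0], [0, 0, 0], [0, 0, 0]], jaw=[-1, -1, -1, -1, -1, -1])

```text
t: 19.02
tool_pos: [597.3, -333.2, 186.2]
tcp_rot: [-0.379, 3.117, -0.003]
force: [-3.9, 3.4, 10.8]
grip_width: 0.001
finger_force: 5.1
```

Request:
servo_tool(dr=[[0, 0, 0], [0, 0, 0], [0, 0, 0], [0, 0, 0]], offset=[[0, 0, 0.0012], [0, 0, 0], [0, 0, 0], [0, 0, 0]], jaw=[-1, -1, -1, -1])

```text
t: 19.35
tool_pos: [597.3, -333.2, 186.2]
tcp_rot: [-0.38, 3.117, -0.003]
force: [-6.0, 4.4, 13.9]
grip_width: 0.005
finger_force: 6.7
```

Request:
servo_tool(dr=[[0, 0, 0], [0, 0, 0], [0, 0, 0], [0, 0, 0], [0, 0, 0], [0, 0, 0], [0, 0, 0], [0, 0, 0]], offset=[[0, 0, -0.008], [0, 0, -0.01], [0, 0, -0.02], [0, 0, -0.03], [0, 0, -0.025], [0, 0, 0], [0, 0, 0], [0, 0, 0]], jaw=[-1, -1, -1, -1, -1, -1, -1, -1])

```text
t: 20.02
tool_pos: [596.9, -333.0, 274.1]
tcp_rot: [-0.379, 3.118, -0.001]
force: [0.2, 0.2, 0.3]
grip_width: 0.007
finger_force: 0.0
```

Run:
```python
from h import *
np.set_printoptions(precision=1,suppress=True)
c=vision.camera('side'); g=c['frame'].max(2)[205:260,240:262]; print(np.nonzero((g<50).sum(1))[0]+205)
th=np.linspace(0,6.3,60)
for r in regions_of('side','cup')[:1]: print(r['score'],np.array(r['rect']))
print(proj(c,np.c_[511.3+29.5*np.cos(th),-348.5+29.5*np.sin(th),0*th+68]).min(0),proj(c,np.c_[511.3+29.5*np.cos(th),-348.5+29.5*np.sin(th),0*th+68]).max(0))
w=vision.camera('wrist')
for r in regions_of('wrist','cup')[:1]: print(r['score'],np.array(r['rect']))
e=proj(w,np.c_[511.3+29.5*np.cos(th),-348.5+29.5*np.sin(th),0*th+68]); print(e.min(0),e.max(0))
# regrasp: lean 35, in-azimuth -15; grasp 40 above tray floor
az=-15; Q=pose(az,35,az+90); z=Q.as_matrix()[:,2]; T=np.array([511.3,-348.5,46])+19*z; A=T-120*z
print(T,A); s=env.get_state()
rows([((500,-320,290),pose(az,12,az+90)),(A+[-15,4,20],Q),(A,Q)],vmax=38)
```

```text
[226 227 228 229 230 231 232 233 234 235 236 237]
0.61 [241.8 266.1 262.2 300.8]
[235.2 266.1] [263.3 284.3]
0.71 [226.8  64.1 281.8 119. ]
[227.4  60.4] [283.2 118.8]
[ 521.8 -351.3   30.4] [ 455.3 -333.5  128.7]
at [ 596.6 -332.8  273.3] q [-0.6  0.2  1.5 -0.   1.5 -2.4] t 20.2
  wp at row 5
  wp at row 10
  wp at row 11
dr [[0.6, -2.4, 5.8], [0.6, -2.4, 5.8], [0.6, -2.4, 5.8], [0.6, -2.4, 5.8], [0.6, -2.4, 5.8], [0.0, -4.6, -0.0], [0.0, -4.6, -0.0], [0.0, -4.6, -0.0]] 
off [[0.0182, 0.0071, -0.0033], [0.0186, 0.0052, -0.0042], [0.0189, 0.0033, -0.005], [0.0188, 0.0013, -0.0058], [0.0187, -0.0006, -0.0066], [0.0167, -0.005, 0.0253], [0.0187, -0.005, 0.0239], [0.0206, -0.005, 0.0223]]
dr [[0.0, -4.6, -0.0], [0.0, -4.6, -0.0], [-0.0, 0.2, -0.2]] 
off [[0.0223, -0.005, 0.0205], [0.0238, -0.0051, 0.0187], [-0.0012, 0.0001, 0.0253]]
```

The pump reached its hard stop (13.9 N at z 186) and sprang back, with the tip again at row 237. The cup is still in place. Now I'll fetch it with a 35° lean.

Request:
servo_tool(dr=[[0.6, -2.4, 5.8], [0.6, -2.4, 5.8], [0.6, -2.4, 5.8], [0.6, -2.4, 5.8], [0.6, -2.4, 5.8], [0, -4.6, 0], [0, -4.6, 0], [0, -4.6, 0]], offset=[[0.0182, 0.0071, -0.0033], [0.0186, 0.0052, -0.0042], [0.0189, 0.0033, -0.005], [0.0188, 0.0013, -0.0058], [0.0187, -0.0006, -0.0066], [0.0167, -0.005, 0.0253], [0.0187, -0.005, 0.0239], [0.0206, -0.005, 0.0223]], jaw=[-1, -1, -1, -1, 0, 0.5, 0.9, 0.9])

```text
t: 20.88
tool_pos: [464.6, -326.3, 206.8]
tcp_rot: [0.355, 2.659, -0.085]
force: [0.5, -0.3, -0.3]
grip_width: 0.227
finger_force: 0.0
```

Request:
servo_tool(dr=[[0, -4.6, 0], [0, -4.6, 0], [0, 0, 0], [0, 0, 0], [0, 0, 0], [0, 0, 0], [0, 0, 0]], offset=[[0.0223, -0.005, 0.0205], [0.0238, -0.005, 0.0187], [0, 0, 0], [0, 0, 0], [0, 0, 0], [0, 0, 0], [0, 0, 0]], jaw=[0.9, 0.9, 0.9, 0.9, 0.9, 0.9, 0.9])

```text
t: 21.47
tool_pos: [444.4, -332.8, 156.6]
tcp_rot: [0.331, 2.5, -0.112]
force: [-0.2, -1.0, 0.3]
grip_width: 0.72
finger_force: 0.0
```

Run:
```python
from h import *
np.set_printoptions(precision=1,suppress=True)
w=vision.camera('wrist'); th=np.linspace(0,6.3,60)
for r in regions_of('wrist','cup')[:1]: print(r['score'],np.array(r['rect']))
e=np.r_[proj(w,np.c_[511.3+29.5*np.cos(th),-348.5+29.5*np.sin(th),0*th+68]),proj(w,np.c_[511.3+27.5*np.cos(th),-348.5+27.5*np.sin(th),0*th+6])]; print(e.min(0),e.max(0))
az=-15; Q=pose(az,35,az+90); z=Q.as_matrix()[:,2]; T=np.array([511,-348.7,46])+19*z
rows([(T-60*z,Q),(T,Q)],vmax=20); print(env.get_state()['grip_width'])
```

```text
0.6 [219.8 127.1 288.6 218.2]
[219.6 123.4] [288.2 215.1]
at [ 443.5 -331.7  154.7] q [-0.9 -0.4  2.3  0.5  0.8 -2.5] t 21.6
  wp at row 5
  wp at row 8
dr [[-0.0, 0.1, -0.0], [-0.0, 0.1, -0.0], [-0.0, 0.1, -0.0], [-0.0, 0.1, -0.0], [-0.0, 0.1, -0.0], [-0.1, 0.0, -0.0], [-0.1, 0.0, -0.0], [-0.1, 0.0, -0.0]] 
off [[0.0013, 0.0003, 0.0176], [0.0012, 0.0003, 0.0176], [0.0012, 0.0003, 0.0176], [0.0011, 0.0002, 0.0175], [0.0012, 0.0003, 0.0176], [0.0, 0.0001, 0.02], [0.0, 0.0, 0.02], [0.0001, 0.0, 0.02]]
0.8032086276352458
```

Request:
servo_tool(dr=[[0, 0, 0], [0, 0, 0], [0, 0, 0], [0, 0, 0], [0, 0, 0], [0, 0, 0], [0, 0, 0], [0, 0, 0]], offset=[[0.001, 0.0003, 0.0176], [0.001, 0.0003, 0.0176], [0.001, 0.0003, 0.0176], [0.001, 0.0003, 0.0176], [0.001, 0.0003, 0.0176], [0, 0, 0.02], [0, 0, 0.018], [0, 0, 0.015]], jaw=[0.9, 0.9, 0.9, 0.9, 0.9, 0.9, 0.9, 0.9])

```text
t: 22.23
tool_pos: [518.5, -349.6, 33.0]
tcp_rot: [0.333, 2.504, -0.106]
force: [-0.9, 0.6, -0.3]
grip_width: 0.946
finger_force: 0.0
```

Request:
servo_tool(dr=[[0, 0, 0], [0, 0, 0], [0, 0, 0], [0, 0, 0], [0, 0, 0]], offset=[[0, 0, 0], [0, 0, 0], [0, 0, 0], [0, 0, 0], [0, 0, 0]], jaw=[0.9, 0.9, 0.9, 0.9, 0.9])

```text
t: 22.65
tool_pos: [517.0, -349.5, 34.3]
tcp_rot: [0.335, 2.503, -0.108]
force: [-0.3, 0.1, -0.2]
grip_width: 0.951
finger_force: 0.0
```

Run:
```python
from h import *
az=-15; Q=pose(az,35,az+90); z=Q.as_matrix()[:,2]; T=np.array([512.3,-348.9,46])+19*z
print(T); rows([(T,Q)],vmax=10)
c=vision.camera('side'); g=c['frame'].max(2)[205:245,240:262]; print(env.get_state()['force'])
```

```text
[ 522.82661357 -351.72059761   30.43611116]
at [ 517.  -349.5   34.3] q [-0.83 -0.    2.22  0.72  0.49 -2.7 ] t 22.6
  wp at row 1
dr [[-0.2, 0.5, -0.2]] 
off [[-0.0028, -0.0006, 0.0068]]
[-0.94909988  0.13070101  0.45752649]
```

Request:
servo_tool(dr=[[0, 0, 0], [0, 0, 0], [0, 0, 0], [0, 0, 0], [0, 0, 0]], offset=[[-0.0028, -0.0006, 0.0068], [0, 0, 0], [0, 0, 0], [0, 0, 0], [0, 0, 0]], jaw=[0.9, 0.9, 0.9, 0.9, 0.9])

```text
t: 23.12
tool_pos: [522.4, -351.1, 28.7]
tcp_rot: [0.335, 2.505, -0.106]
force: [0.2, 0.4, -0.6]
grip_width: 0.949
finger_force: 0.0
```

Request:
servo_tool(dr=[[0, 0, 0], [0, 0, 0], [0, 0, 0], [0, 0, 0], [0, 0, 0], [0, 0, 0], [0, 0, 0], [0, 0, 0]], offset=[[0, 0, 0], [0, 0, 0], [0, 0, 0], [0, 0, 0], [0, 0, 0], [0, 0, 0], [0, 0, 0], [0, 0, 0]], jaw=[0.4, 0.2, 0, -0.1, -0.1, -0.1, -0.1, -0.1], squeeze=15)

```text
t: 23.78
tool_pos: [522.5, -351.2, 28.9]
tcp_rot: [0.335, 2.505, -0.106]
force: [0.0, -0.6, 0.5]
grip_width: 0.56
finger_force: 15.0
```

Run:
```python
from h import *
s=env.get_state(); Q0=R.from_rotvec(s['tcp_rot']); p0=np.array(s['tool_pos']); print(s['force'],s['grip_width'])
G=p0-19*Q0.as_matrix()[:,2]; print('grasp pt',G)
C=np.array([512,-348.7,6.]); off=p0-C
def T(c,d): r=R.from_euler('z',d,degrees=True); return (np.array(c,float)+r.apply(off),r*Q0)
U=-np.array([np.cos(np.radians(10)),np.sin(np.radians(10)),0])
rows([T(C+[0,0,10],0),T(C+75*U+[0,0,14],0),T(C+75*U+[0,0,120],0),T((485,-150,150),11),T((467,84.5,120),23)],vmax=33)
print('final',T((467,84.5,34),23)[0])
```

```text
[ 0.0313823  -0.59441924  0.46316371] 0.5595081438744152
grasp pt [ 511.83868069 -348.34943101   44.43396113]
at [ 522.5 -351.2   28.9] q [-0.82  0.02  2.21  0.73  0.48 -2.71] t 23.8
  wp at row 1
  wp at row 4
  wp at row 8
  wp at row 15
  wp at row 23
dr [[0.0, 0.0, 0.0], [0.0, 0.0, 0.0], [0.0, 0.0, 0.0], [0.0, 0.0, 0.0], [0.0, 0.0, 0.0], [0.0, 0.0, 0.0], [0.0, 0.0, 0.0], [0.0, 0.0, 0.0]] 
off [[-0.0058, 0.0, -0.0082], [0.0177, -0.0107, -0.0142], [0.0176, -0.0106, -0.0142], [0.0177, -0.0107, -0.0141], [-0.0153, 0.0, -0.0216], [-0.0154, 0.0, -0.0216], [-0.0153, 0.0001, -0.0216], [-0.0154, 0.0, -0.0216]]
dr [[-0.9, 0.0, -1.3], [-0.9, 0.0, -1.3], [-0.9, 0.0, -1.3], [-0.9, 0.0, -1.3], [-0.9, 0.0, -1.3], [-0.9, 0.0, -1.3], [-0.9, 0.0, -1.3], [-0.9, -0.0, -1.2]] 
off [[-0.0007, 0.0312, -0.0037], [-0.0014, 0.0313, -0.0032], [-0.0022, 0.0313, -0.0027], [-0.0029, 0.0312, -0.0022], [-0.0036, 0.0312, -0.0017], [-0.0042, 0.0312, -0.0012], [-0.005, 0.031, -0.0007], [0.0057, 0.0294, 0.0005]]
dr [[-0.9, -0.0, -1.2], [-0.9, -0.0, -1.2], [-0.9, -0.0, -1.2], [-0.9, -0.0, -1.2], [-0.9, -0.0, -1.2], [-0.9, -0.0, -1.2], [-0.9, -0.0, -1.2]] 
off [[0.0051, 0.0295, 0.0009], [0.0045, 0.0295, 0.0014], [0.0039, 0.0296, 0.0019], [0.0033, 0.0296, 0.0023], [0.0026, 0.0297, 0.0028], [0.002, 0.0297, 0.0032], [0.0015, 0.0296, 0.0037]]
final [477.61511867  86.25605151  56.94403124]
```

Request:
servo_tool(dr=[[0, 0, 0], [0, 0, 0], [0, 0, 0], [0, 0, 0], [0, 0, 0], [0, 0, 0], [0, 0, 0], [0, 0, 0]], offset=[[-0.0058, 0, -0.0082], [0, 0, 0], [0.0177, -0.0107, -0.0142], [0.0177, -0.0107, -0.0142], [0.0177, -0.0107, -0.0142], [0, 0, 0], [-0.0153, 0, -0.0216], [-0.0153, 0, -0.0216]], jaw=[-0.1, -0.1, -0.1, -0.1, -0.1, -0.1, -0.1, -0.1])

```text
t: 24.45
tool_pos: [446.9, -362.9, 93.4]
tcp_rot: [0.339, 2.509, -0.101]
force: [0.0, -0.7, -1.0]
grip_width: 0.557
finger_force: 15.0
```

Request:
servo_tool(dr=[[0, 0, 0], [0, 0, 0], [0, 0, 0], [0, 0, 0], [0, 0, 0], [0, 0, 0], [0, 0, 0]], offset=[[-0.0153, 0, -0.0216], [-0.0153, 0, -0.0216], [0, 0, 0], [0, 0, 0], [0, 0, 0], [0, 0, 0], [0, 0, 0]], jaw=[-0.1, -0.1, -0.1, -0.1, -0.1, -0.1, -0.1])

```text
t: 25.03
tool_pos: [447.6, -363.2, 146.0]
tcp_rot: [0.336, 2.508, -0.102]
force: [-0.4, 0.5, -1.6]
grip_width: 0.565
finger_force: 15.0
```

Run:
```python
from h import *
s=env.get_state(); Q0=R.from_rotvec(s['tcp_rot']); p0=np.array(s['tool_pos']); print(s['force'],s['grip_width'],Q0.as_matrix()[:,2])
off=np.array([10.5,-2.5,22.9])
def T(c,d): r=R.from_euler('z',d,degrees=True); return (np.array(c,float)+r.apply(off),r*Q0)
rows([T((485,-150,150),11),T((467,84.5,100),23)],vmax=33)
c=vision.camera('side')
for k in('cup','spool'):
  for r in regions_of('side',k)[:1]: print(k,r['score'],r['rect'])
```

```text
[-0.37820668  0.50105286 -1.64200726] 0.565039437693774 [ 0.55694407 -0.14858735 -0.8171506 ]
at [ 447.6 -363.2  146. ] q [-0.97 -0.28  2.24  0.57  0.77 -2.6 ] t 25.0
  wp at row 7
  wp at row 15
dr [[-0.9, 0.0, -1.3], [-0.9, 0.0, -1.3], [-0.9, 0.0, -1.3], [-0.9, 0.0, -1.3], [-0.9, 0.0, -1.3], [-0.9, 0.0, -1.3], [-0.9, 0.0, -1.3], [-0.9, 0.0, -1.2]] 
off [[-0.0011, 0.0311, -0.0038], [-0.0018, 0.0312, -0.0033], [-0.0025, 0.0312, -0.0028], [-0.0032, 0.0311, -0.0024], [-0.0038, 0.0311, -0.0019], [-0.0046, 0.031, -0.0014], [-0.0053, 0.031, -0.0009], [0.0072, 0.0293, 0.0026]]
dr [[-0.9, 0.0, -1.2], [-0.9, 0.0, -1.2], [-0.9, 0.0, -1.2], [-0.9, 0.0, -1.2], [-0.9, 0.0, -1.2], [-0.9, 0.0, -1.2], [-0.9, 0.0, -1.2]] 
off [[0.0066, 0.0294, 0.0031], [0.006, 0.0295, 0.0035], [0.0054, 0.0296, 0.004], [0.0048, 0.0296, 0.0045], [0.0041, 0.0297, 0.0049], [0.0035, 0.0297, 0.0054], [0.0029, 0.0296, 0.0059]]
cup 0.67 [199.7, 222.5, 224.2, 266.1]
spool 0.82 [243.1, 244.9, 258.0, 275.4]
```

The cup is held and out from under the spout, and the spool hasn't moved. Now back to the scale.

Request:
servo_tool(dr=[[-0.9, 0, -1.3], [-0.9, 0, -1.3], [-0.9, 0, -1.3], [-0.9, 0, -1.3], [-0.9, 0, -1.3], [-0.9, 0, -1.3], [-0.9, 0, -1.3], [-0.9, 0, -1.2]], offset=[[-0.0011, 0.0311, -0.0038], [-0.0018, 0.0312, -0.0033], [-0.0025, 0.0312, -0.0028], [-0.0032, 0.0311, -0.0024], [-0.0038, 0.0311, -0.0019], [-0.0046, 0.031, -0.0014], [-0.0053, 0.031, -0.0009], [0.0072, 0.0293, 0.0026]], jaw=[-0.1, -0.1, -0.1, -0.1, -0.1, -0.1, -0.1, -0.1])

```text
t: 25.85
tool_pos: [495.9, -121.1, 171.5]
tcp_rot: [0.056, 2.519, -0.021]
force: [0.4, 0.7, -0.1]
grip_width: 0.557
finger_force: 15.0
```

Request:
servo_tool(dr=[[-0.9, 0, -1.2], [-0.9, 0, -1.2], [-0.9, 0, -1.2], [-0.9, 0, -1.2], [-0.9, 0, -1.2], [-0.9, 0, -1.2], [-0.9, 0, -1.2], [0, 0, 0]], offset=[[0.0066, 0.0294, 0.0031], [0.006, 0.0295, 0.0035], [0.0054, 0.0296, 0.004], [0.0048, 0.0296, 0.0045], [0.0041, 0.0297, 0.0049], [0.0035, 0.0297, 0.0054], [0.0029, 0.0296, 0.0059], [0, 0, 0]], jaw=[-0.1, -0.1, -0.1, -0.1, -0.1, -0.1, -0.1, -0.1])

```text
t: 26.52
tool_pos: [476.4, 89.1, 121.7]
tcp_rot: [-0.179, 2.523, 0.064]
force: [0.3, 0.3, -2.2]
grip_width: 0.558
finger_force: 15.0
```

Request:
servo_tool(dr=[[0, 0, 0], [0, 0, 0], [0, 0, 0], [0, 0, 0], [0, 0, 0]], offset=[[0, 0, 0], [0, 0, 0], [0, 0, 0], [0, 0, 0], [0, 0, 0]], jaw=[-0.1, -0.1, -0.1, -0.1, -0.1])

```text
t: 26.93
tool_pos: [478.9, 84.0, 124.5]
tcp_rot: [-0.168, 2.519, 0.059]
force: [0.4, 1.0, -1.1]
grip_width: 0.56
finger_force: 15.0
```

Run:
```python
from h import *
s=env.get_state(); q=R.from_rotvec(s['tcp_rot']); print(q.as_matrix()[:,2],s['force'])
T=np.array([477.6,86.2,58.5]); rows([(T,q)],vmax=12)
```

```text
[ 0.57391249  0.08085894 -0.81491489] [ 0.40280138  0.95430632 -1.11720984]
at [478.9  84.  124.5] q [ 0.02 -0.6   2.49  0.12  0.64 -1.75] t 26.9
  wp at row 6
dr [[0.0, 0.0, 0.0], [0.0, 0.0, 0.0], [0.0, 0.0, 0.0], [0.0, 0.0, 0.0], [0.0, 0.0, 0.0], [0.0, 0.0, 0.0]] 
off [[0.0065, 0.0004, 0.0089], [0.0065, 0.0003, 0.0089], [0.0065, 0.0004, 0.0089], [0.0065, 0.0003, 0.0089], [0.0065, 0.0004, 0.0088], [0.0066, 0.0003, 0.0089]]
```

Request:
servo_tool(dr=[[0, 0, 0], [0, 0, 0], [0, 0, 0], [0, 0, 0], [0, 0, 0], [0, 0, 0], [0, 0, 0], [0, 0, 0]], offset=[[0.0065, 0.0003, 0.0089], [0.0065, 0.0003, 0.0089], [0.0065, 0.0003, 0.0089], [0.0065, 0.0003, 0.0089], [0.0065, 0.0003, 0.0089], [0.0063, 0.0003, 0.0086], [0, 0, 0], [0, 0, 0]], jaw=[-0.1, -0.1, -0.1, -0.1, -0.1, -0.1, -0.1, -0.1])

```text
t: 27.6
tool_pos: [477.2, 86.4, 58.2]
tcp_rot: [-0.169, 2.52, 0.06]
force: [0.2, -0.1, 0.1]
grip_width: 0.559
finger_force: 15.0
```

Request:
servo_tool(dr=[[0, 0, 0], [0, 0, 0], [0, 0, 0], [0, 0, 0]], offset=[[0, 0, 0], [0, 0, 0], [0, 0, 0], [0, 0, 0]], jaw=[-0.1, -0.1, -0.1, -0.1])

```text
t: 27.93
tool_pos: [477.6, 87.0, 59.0]
tcp_rot: [-0.171, 2.518, 0.06]
force: [-0.2, 0.4, -0.9]
grip_width: 0.561
finger_force: 15.0
```

Request:
servo_tool(dr=[[0, 0, 0], [0, 0, 0], [0, 0, 0], [0, 0, 0], [0, 0, 0]], offset=[[0.0006, 0, 0.0008], [0.0006, 0, 0.0008], [0, 0, 0], [0, 0, 0], [0, 0, 0]], jaw=[-0.1, -0.1, -0.1, -0.1, -0.1])

```text
t: 28.35
tool_pos: [477.3, 87.0, 56.4]
tcp_rot: [-0.171, 2.519, 0.06]
force: [0.7, -0.8, -0.2]
grip_width: 0.559
finger_force: 15.0
```

Request:
servo_tool(dr=[[0, 0, 0], [0, 0, 0], [0, 0, 0], [0, 0, 0], [0, 0, 0], [0, 0, 0], [0, 0, 0], [0, 0, 0]], offset=[[0, 0, 0], [0, 0, 0], [0, 0, 0], [0, 0, 0], [0, 0, 0], [0, 0, 0], [0, 0, 0], [0, 0, 0]], jaw=[0.18, 0.25, 0.35, 0.5, 0.7, 0.9, 0.9, 0.9])

```text
t: 29.02
tool_pos: [477.3, 87.0, 56.4]
tcp_rot: [-0.171, 2.519, 0.06]
force: [-0.0, -0.1, 0.6]
grip_width: 0.934
finger_force: 0.0
```

Request:
servo_tool(dr=[[0, 0, 0], [0, 0, 0], [0, 0, 0], [0, 0, 0], [0, 0, 0], [0, 0, 0], [0, 0, 0], [0, 0, 0]], offset=[[0, 0, -0.015], [0, 0, -0.025], [0, 0, -0.03], [0, 0, -0.03], [0, 0, -0.02], [0, 0, 0], [0, 0, 0], [0, 0, 0]], jaw=[0.9, 0.9, 0.9, 0.9, 0.9, 0.9, 0.9, 0.9])

```text
t: 29.68
tool_pos: [408.3, 77.1, 152.9]
tcp_rot: [-0.171, 2.521, 0.06]
force: [-0.3, -0.3, -1.3]
grip_width: 0.951
finger_force: 0.0
```

Run:
```python
from h import *
np.set_printoptions(precision=1,suppress=True)
s=env.get_state(); print(s['tool_pos'],s['force'],s['t'])
th=np.linspace(0,6.3,90)
for n in('wrist','side'):
    c=vision.camera(n)
    for k in('cup','scale'):
        for r in regions_of(n,k)[:1]: print(n,k,round(r['score'],2),np.array(r['rect']))
    e=np.r_[proj(c,np.c_[467+29.5*np.cos(th),84.5+29.5*np.sin(th),0*th+96]),proj(c,np.c_[467+27.5*np.cos(th),84.5+27.5*np.sin(th),0*th+34])]; print('cup exp',e.min(0),e.max(0))
g=c['frame'].max(2)[205:260,240:262]; print(np.nonzero((g<50).sum(1))[0][[0,-1]]+205)
for k in('jar','spool','wool','cream'):
    print(k,[np.array(r['rect']) for r in regions_of('side',k)[:1]])
```

```text
[408.3  77.1 152.9] [-0.3 -0.3 -1.3] 29.6833
wrist cup 0.94 [213.5 144.6 286.9 242.3]
wrist scale 0.6 [149.   58.4 316.4 199.4]
cup exp [211.8 140. ] [287.5 239.9]
side cup 0.86 [233.4 172.9 245.5 201.4]
side scale 0.64 [212.5 187.  259.1 218.7]
cup exp [229.  174.1] [247.8 199.4]
[228 237]
jar [array([239.1, 289.7, 274.6, 351.3])]
spool [array([244.8, 243.5, 258.8, 275. ])]
wool [array([263.5, 175.8, 284.4, 201.5])]
cream [array([212.3, 178.3, 229.3, 199. ])]
```

```bash
python3 -c "
from plant import env
print(env.sign_off())"
```

```text
the job is handed in; nothing more can be done
None
```

The job is handed in, with no verdict returned: by the last camera measurements the cup stands upright about 3 mm from the pan's middle, the pump was pressed to its stop over the cup and sprang back up, the bystanders have not visibly moved, and the robot finished clear at about 30 s.

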